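Find the flat of a filter cell in the V-groove and rack it

ROBOT

A 6-joint arm with a two-finger parallel gripper is mounted at the origin on a cart in front of the work surface, level with it; the furniture and walls round the work are solid. World frame = base frame: x ahead of the robot, y to its left, z up, the work surface at z = 0. Lengths are in m, angles in rad, forces in N, time in s.
With the tool pointing down it reaches from about 0.3 to 0.875 m from the base axis. Payload 6.4 kg.
Tool frame: the origin (TCP) lies at the very end of the fingers, on their centre line; the grasp point (between the pads) lies 19 mm behind it; z points along the fingers, y is the direction in which the jaws open and shut (so a half turn about z gives the same grasp; the last joint's range is limited). The gripper opens to 85 mm and grips with 20 to 120 N. Pads are 22 mm wide; open, the fingers measure 114 mm over their backs; the gripper's body (76 mm by 85 mm) begins 54 mm behind the grasp point. The pads swing forward as they close: fully open they stand 13 mm farther back than shut.
Start: joints at [-1.399, 0.181, 1.607, -0, 1.354, -0.206], TCP at [0.212, -0.534, 0.231] pointing down, gripper open.
Joint ranges: [-2.99, 2.99], [-0.89, 2.07], [0.3, 2.58], [-1.14, 4.28], [0, 2.63], [-3.12, 3.12]. Speed limits (rad/s): [2.57, 2.57, 3.01, 3.14, 3.14, 3.14].

INTERFACE

Orientations are given as a unit quaternion [w, x, y, z].
In Python, from bench import telemetry, imaging, ctrl gives the robot as it stands.
- The arm moves only by the shell command python3 -m pendant 'ROWS' [OPENING]. ROWS is JSON, a list that holds one entry, the list of rows, each a list of 6 numbers: the shift along the tool's x, y, z in units of 200 mm (1.0 is 200 mm), then the turn, a rotation vector about the tool's x, y, z in units of pi rad (1.0 is pi rad). In form: [[[tx, ty, tz, rx, ry, rz], ...]]. A call has 1 to 12 rows; each row shifts and turns the pose as measured when the row begins, along the tool's axes as they then stand; what a row does not reach is not made up. A row lasts 1/8 s, in which the tool goes at most 62.5 mm and 10.7 degrees, less where a joint would pass 70% of its speed; a pose out of reach is approached as far as the arm can. A call with a number of a shift or a turn outside -1 to 1 is refused whole. A call with a gripper value outside its range is refused whole. OPENING is the closure, from 0 (fully open) to 1 (shut), set as the call begins (- or left out, the last holds). The fingers move at their own pace and stop on an object; the grip force is fixed at half the most. Time passes only in rows, so rows that do not move let the fingers close. It gives the time, the measured TCP pose, the force and the opening at its end, in the units of the state.
- telemetry.get_obs(): the state, without advancing time (a new reading comes with each control period).
- imaging.camera(name): name is "scene" or "top" or "wrist"; returns a dict with "pixels" (384x512x3 uint8, blue, green, red), "vfov" (degrees; the focal length in pixels is half the picture's height over the tangent of half this angle, whatever the lens; pixels are square), "cx", "cy" (the principal point, pixels), "distortion" ([k1, k2, p1, p2, k3] as OpenCV has them; the pictures are not rectified), "R" (3x3) and "t" (3): a world point X has camera coordinates R X + t. Camera axes: x right, y down, z forward; pixel columns grow to the right and rows downward; lengths in m; the calibration is good to about 2 mm. A picture is of the moment at which its call begins. There is no depth.
- ctrl.hand_in(): hands the job in, once; it reports no verdict.
The state is a dict: "time_s": time; "q": joint angles; "dq": joint speeds; "joint_efforts": joint torques, N m; "eef_pos": TCP position; "eef_rot": TCP orientation; "wrist_force": force on the tool from outside, world axes, zero at the start; "torque": the same for the moment, N m; "opening": opening from 0.0 (shut) to 1.0 (fully open).
Only numpy, scipy, OpenCV 4.12 (cv2) and the standard library are available. Lean on these libraries where they do the work, as an engineer would, in place of code of your own. Each camera call takes 0.05 s, during which the arm holds its last target.

TASK

Roll the round brass filter cell in the V-groove of the aligner until its flat is felt to drop flush onto the shallow face (the one with the yellow bars), and let go so that it rests there. Then lift it out and slide it edgewise down between the blue guides of the rack, flat downward, keeping hold of it until it is down on the floor of the rack, and leave it standing there on its flat. Leave the other things on the bench alone.

Things in the scene. Friction and masses are not known exactly. Their poses are not given: they have to be found in the camera images.
- filter_center (a point): centre of the filter cell: brass disc with blue window, 80 mm in diameter, 10 mm thick, about 120 g, on edge in the groove; x = its axis (thickness). One flat in the rim, 48 mm long, 32 mm from the centre, a black stripe beside it on both faces. This frame's turn about x does NOT show where the flat is. Grip across the thickness from above; tilting the hand about the disc's axis rolls it
- aligner: fixed V-groove block 70 x 124 x 63 mm high; origin under its base, z up, x across the groove (axis of the disc), y along the disc. Groove 13 mm wide between grey cheeks with flared tops at z = 46 mm. The V: shallow face on the +y side (yellow bars outside), sloping 20 deg down to -y; steep face on the -y side, 70 deg from level, its top at y = -43, z = 63 mm; apex at y = -24, z = 14 mm
- groove_round (a point): centre of a disc resting in the groove on its round rim (its start): 65.3 mm above the aligner's underside; axes as the aligner. At the start the flat points sideways or up: the cell must be rolled 57 to 150 deg, its top moving towards the aligner's +y (shallow, yellow side), to bring the flat onto the shallow face. Let go within about 15 deg of flush, it settles flush by itself
- groove_flush (a point): centre of the disc at rest with the flat flush on the shallow face: 7.5 mm lower than groove_round and 2.7 mm farther to +y; so the drop of the centre tells that the flat is found. Axes as the aligner. The line from the flat up to the centre then leans 20 deg from vertical, towards -y. (With the flat wrongly on the steep face the centre is only 3 mm lower than groove_round and 7.5 mm to -y.)
- rack: fixed white rack 60 x 116 x 64 mm high; origin under its base, z up, x across the slot, y along it. Two upright blue card guides at y = +-(28 to 43) mm form a slot 13 mm wide in x and 86 mm long in y, open between the guides, with flared mouths; guides end at z = 63 mm
- rack_floor (a point): centre of the slot's floor, 12 mm above the bench; axes as the rack. A cell standing here on its flat has its centre 32 mm above this point; on its round rim, 40 mm
- flask: bystander: conical flask with pink contents, 67 mm wide, 108 mm high; origin under its base
- pot: bystander: small white sample pot, 37 mm wide, 42 mm high; origin under its base
- amber_bottle: bystander: amber bottle with black cap, 68 mm wide, 118 mm high; origin under its base
- slips: bystander: flat blue box, 36 x 56 x 16 mm; origin under its base
Mind the look-alikes: they are no part of the job. There is more than one size of the part that bears filter_center; the job needs the larger. What is shaped like the aligner but purple is not meant.

How it is judged:
By the outcome, as a careful person would: the job done as asked, in the order asked, and still so for the second after the job is handed in, with the robot touching nothing.
It also fails if it takes over 72 s, if anything falls off the work surface, if the arm or the gripper's body presses on something with over 40 N, if the wrist force passes 120 N, or if a joint passes its speed limit or range.

## Working session

There is one attempt and no reset: what is moved stays moved. The work goes in short steps, Python scripts to look and compute and a shell command to move; the robot and the scene stay as the last step left them, time stands still between calls to the robot, and variables do not carry over. Pictures are saved under pics/ and viewed, and the job is handed in when it is done.

```bash
ls; mkdir -p pics; python3 - <<'E'
from bench import telemetry, imaging
import cv2
print(telemetry.get_obs())
for n in ["scene","top","wrist"]:
    c=imaging.camera(n); cv2.imwrite(f"pics/{n}0.png",c["pixels"]); print(n,{k:(v if not hasattr(v,'tolist') else v.tolist()) for k,v in c.items() if k!="pixels"})
E
```

```text
pics
{'time_s': 0.0, 'q': array([-1.39927991e+00,  1.81540104e-01,  1.60803751e+00, -2.35840768e-05,
        1.35377215e+00, -2.06289044e-01]), 'dq': array([-0.00061401,  0.00102051,  0.00084868,  0.00045189,  0.00251842,
        0.00066482]), 'joint_efforts': array([-4.00475328e-04, -4.44886136e+01, -3.51327860e+01, -3.15137813e-04,
        9.00739309e-03,  1.55534457e-05]), 'eef_pos': array([ 0.21202439, -0.533879  ,  0.23037041]), 'eef_rot': array([-8.78620157e-04,  9.82210015e-01,  1.87783692e-01,  3.76257075e-06]), 'wrist_force': array([ 1.2195201 ,  0.13142141, -0.05753206]), 'torque': array([-0.0143751 , -0.01511453,  0.0288758 ]), 'opening': 0.9978399478642835}
scene {'vfov': 43.32313719186428, 'cx': 249.72741335954186, 'cy': 193.4956506035226, 'distortion': [-0.12559237227406594, 0.0, 0.0, 0.0, 0.0], 'R': [[-0.8254057970981731, -0.5643354711870324, -0.015190328398016067], [-0.20693173717697444, 0.32747708596986047, -0.9219208286580839], [0.5252471097166067, -0.7578154353962436, -0.3870804045796586]], 't': [0.41393247191813803, 0.24437436091369505, 0.6784266257854401]}
top {'vfov': 54.81454306515231, 'cx': 259.67855345235336, 'cy': 185.67877449958652, 'distortion': [0.01346550892729716, 0.0, 0.0, 0.0, 0.0], 'R': [[-0.006552845457914711, -0.9996849603686013, 0.02422891308400675], [-0.9913152168363341, 0.003311712956736883, -0.1314654837819576], [0.13134382773901734, -0.024879963225853993, -0.9910246143990287]], 't': [-0.12759265352701588, 0.5608586633696692, 0.9074140725118478]}
wrist {'vfov': 71.22917190561529, 'cx': 253.4992375631668, 'cy': 195.42288472047977, 'distortion': [0.00277245395137027, 0.0, 0.0, 0.0, 0.0], 'R': [[0.3688900153115092, -0.9294705419656952, -0.0021606067374462692], [-0.8931758758455438, -0.3551266697468057, 0.2759019812217576], [-0.2572100530908975, -0.0998476842622934, -0.9611833480332655]], 't': [-0.5725838452917351, -0.03579673172320963, 0.3795502313493414]}
```

View pics/scene0.png

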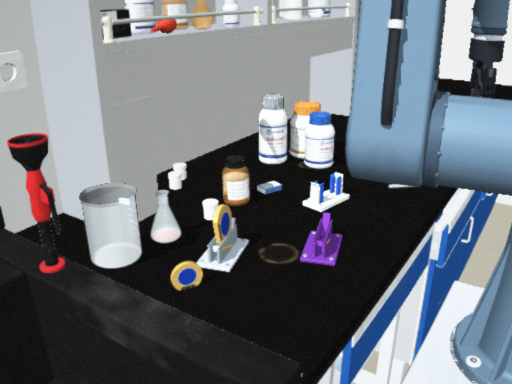

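View pics/top0.png

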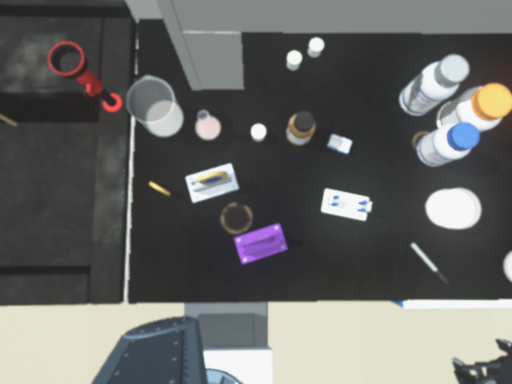

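View pics/wrist0.png

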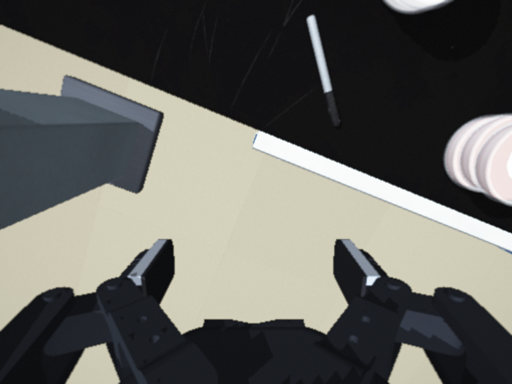

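```bash
cat > h.py <<'E'
import numpy as np, cv2
from bench import imaging, telemetry
def K(c):
    f=c["pixels"].shape[0]/2/np.tan(np.radians(c["vfov"]/2))
    return np.array([[f,0,c["cx"]],[0,f,c["cy"]],[0,0,1]])
def ray(c,uv):
    p=cv2.undistortPoints(np.array([[uv]],float),K(c),np.array(c["distortion"]))[0,0]
    R=np.array(c["R"]);t=np.array(c["t"])
    return -R.T@t, R.T@np.array([p[0],p[1],1])
def onz(c,uv,z):
    o,d=ray(c,uv); return o+d*(z-o[2])/d[2]
def proj(c,X):
    r,_=cv2.Rodrigues(np.array(c["R"]))
    return cv2.projectPoints(np.array(X,float).reshape(-1,3),r,np.array(c["t"]),K(c),np.array(c["distortion"]))[0][:,0]
def tri(c1,u1,c2,u2):
    o1,d1=ray(c1,u1);o2,d2=ray(c2,u2)
    s=np.linalg.lstsq(np.stack([d1,-d2],1),o2-o1,rcond=None)[0]
    a=o1+s[0]*d1;b=o2+s[1]*d2
    return (a+b)/2,np.linalg.norm(a-b)
E
python3 - <<'E'
import cv2,numpy as np
s=cv2.imread("pics/scene0.png");t=cv2.imread("pics/top0.png")
R=lambda a,k:cv2.resize(a,None,fx=k,fy=k,interpolation=cv2.INTER_CUBIC)
a=R(t[150:215,175:250],5);b=R(t[180:230,310:385],5);
cv2.imwrite("pics/z_top.png",np.vstack([a,b]))
a=R(s[195:295,165:255],5.5); cv2.imwrite("pics/z_sc.png",a)
cv2.imwrite("pics/z_sc2.png",R(s[165:220,295:360],6))
E
```

```text
(no output)
```

View pics/z_top.png

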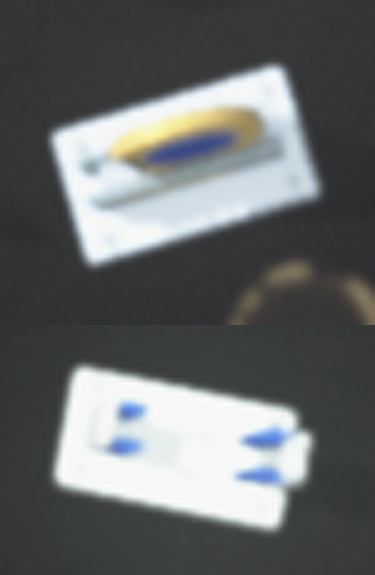

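View pics/z_sc.png

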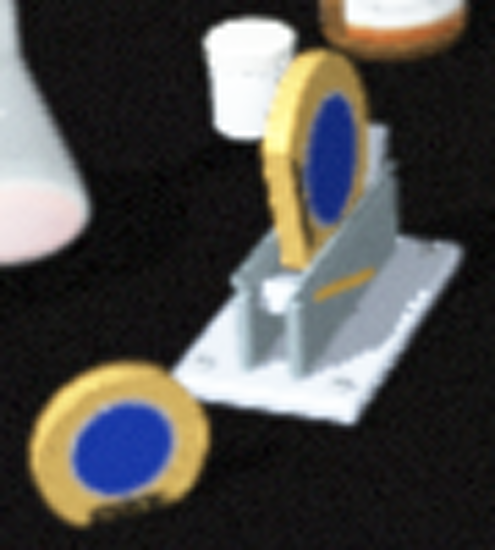

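View pics/z_sc2.png

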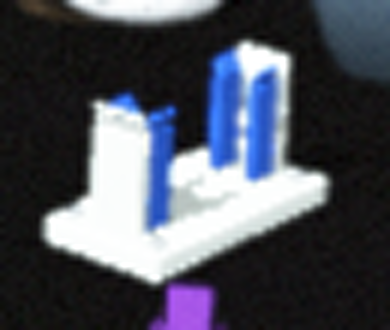

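```bash
cat > m.py <<'E'
from h import *
def blobs(img,lo,hi,roi,minA=8):
    hsv=cv2.cvtColor(img,cv2.COLOR_BGR2HSV); m=cv2.inRange(hsv,lo,hi)
    k=np.zeros_like(m);x0,y0,x1,y1=roi;k[y0:y1,x0:x1]=m[y0:y1,x0:x1]
    n,l,st,ce=cv2.connectedComponentsWithStats(k)
    return [(st[i,4],ce[i]) for i in range(1,n) if st[i,4]>=minA],k
BL=((105,120,50),(130,255,255))
WH=((0,0,120),(180,90,255))
E
python3 - <<'E'
from m import *
s=imaging.camera("scene");t=imaging.camera("top")
print("cams",ray(s,(256,192))[0],ray(t,(256,192))[0])
bs,_=blobs(s["pixels"],*BL,(205,200,240,245));bt,_=blobs(t["pixels"],*BL,(185,165,240,205));print(bs,bt)
ps=max(bs,key=lambda b:b[0])[1];pt=max(bt,key=lambda b:b[0])[1]
P,e=tri(s,ps,t,pt);print("window",P,e)
for roi,z in(((175,155,250,210),0.006),((312,180,380,228),0.008)):
    # base rect: everything bright
    g=t["pixels"].max(2);m=np.zeros_like(g);x0,y0,x1,y1=roi;m[y0:y1,x0:x1]=(g[y0:y1,x0:x1]>110)*255
    m=cv2.morphologyEx(m,cv2.MORPH_OPEN,np.ones((3,3)))
    c=max(cv2.findContours(m,0,1)[0],key=cv2.contourArea)
    r=cv2.minAreaRect(c);b=cv2.boxPoints(r);W=np.array([onz(t,q,z) for q in b])
    print(b.tolist());print(W.round(4).tolist(),W.mean(0))
    for i in range(4):
        d=W[(i+1)%4]-W[i];print(np.linalg.norm(d).round(4),np.degrees(np.arctan2(d[1],d[0])).round(2))
# rack guide tops
for roi,im,n in(((312,180,380,228),t,"t"),((295,165,360,220),s,"s")):
    print(n,blobs(im["pixels"],*BL,roi,3)[0])
E
```

```text
cams [0.03588945 0.66769194 0.49418724] [ 0.43596839 -0.10683343  0.97609467]
[(np.int32(141), array([224.76595745, 223.63120567]))] [(np.int32(16), array([213.125 , 179.1875]))]
window [ 0.57224499 -0.01502782  0.06618434] 0.002164096167135815
[[183.5504913330078, 175.83485412597656], [231.16517639160156, 161.5504608154297], [239.44956970214844, 189.16514587402344], [191.8348846435547, 203.4495391845703]]
[[0.5914, 0.0695, 0.006], [0.6296, -0.0557, 0.006], [0.5554, -0.0778, 0.006], [0.5183, 0.0465, 0.006]] [ 0.57367131 -0.00436154  0.006     ]
0.1309 -73.06
0.0773 -163.42
0.1297 106.65
0.0767 17.47
[[319.0, 211.99998474121094], [324.0, 186.99998474121094], [373.6153564453125, 196.9230499267578], [368.6153564453125, 221.9230499267578]]
[[0.4941, -0.2863, 0.008], [0.5602, -0.3014, 0.008], [0.5333, -0.4323, 0.008], [0.4675, -0.416, 0.008]] [ 0.51378046 -0.35898869  0.008     ]
0.0678 -12.9
0.1336 -101.62
0.0677 166.06
0.1324 78.42
t [(np.int32(5), array([335.8, 196.6])), (np.int32(5), array([334.4, 203.8])), (np.int32(10), array([363. , 202.5])), (np.int32(7), array([362.28571429, 209.57142857]))]
s [(np.int32(99), array([331.49494949, 182.22222222])), (np.int32(73), array([337.94520548, 185.24657534])), (np.int32(13), array([315.61538462, 181.38461538])), (np.int32(71), array([321.36619718, 191.01408451]))]
```

```bash
cat >> m.py <<'E'
from scipy.spatial.transform import Rotation as Ro, Slerp
def Rq(q): return Ro.from_quat([q[1],q[2],q[3],q[0]])
def hand(yaw,lean):  # yaw deg of axis x (tool y); lean deg top toward +y
    a=np.radians(yaw);y=np.array([np.cos(a),np.sin(a),0]);z=np.array([0,0,-1.]);x=np.cross(y,z)
    return Ro.from_rotvec(-np.radians(lean)*y)*Ro.from_matrix(np.stack([x,y,z],1))
def plan(p,R,n,start=None):
    if start is None:
        o=telemetry.get_obs();p0=o["eef_pos"];R0=Rq(o["eef_rot"])
    else:p0,R0=start
    sl=Slerp([0,1],Ro.concatenate([R0,R]));Rc=R0;pc=p0
    print("dist",np.linalg.norm(p-p0),"ang",np.degrees((R0.inv()*R).magnitude()))
    out=[]
    for i in range(1,n+1):
        pn=p0+(p-p0)*i/n;Rn=sl(i/n)
        out.append([float(round(v,3)) for v in np.r_[Rc.inv().apply(pn-pc)/.2,(Rc.inv()*Rn).as_rotvec()/np.pi]]);pc,Rc=pn,Rn
    print(str([out]).replace(" ",""))
E
python3 - <<'E'
from m import *
o=telemetry.get_obs();w=imaging.camera("wrist");c=ray(w,(0,0))[0];R=Rq(o["eef_rot"])
print("cam in tool",R.inv().apply(c-o["eef_pos"]),"fwd",R.inv().apply(np.array(w["R"])[2]),"right",R.inv().apply(np.array(w["R"])[0]))
plan(np.array([.56,-.03,.24]),hand(17,0),12)
E
```

```text
cam in tool [ 0.07026492 -0.00133075 -0.14298009] fwd [-2.76205802e-01 -5.46288493e-04  9.61098360e-01] right [1.79258460e-05 9.99999835e-01 5.73551729e-04]
dist 0.6126897222617264 ang 85.35082589176318
[[[0.212,-0.142,-0.004,-0.0,-0.0,-0.04],[0.228,-0.114,-0.004,-0.0,-0.0,-0.04],[0.241,-0.085,-0.004,-0.0,-0.0,-0.04],[0.249,-0.055,-0.004,-0.0,-0.0,-0.04],[0.254,-0.024,-0.004,-0.0,-0.0,-0.04],[0.255,0.008,-0.004,-0.0,-0.0,-0.04],[0.252,0.04,-0.004,-0.0,-0.0,-0.04],[0.245,0.071,-0.004,-0.0,-0.0,-0.04],[0.235,0.1,-0.004,-0.0,-0.0,-0.04],[0.22,0.129,-0.004,-0.0,-0.0,-0.04],[0.203,0.155,-0.004,-0.0,-0.0,-0.04],[0.182,0.179,-0.004,-0.0,-0.0,-0.04]]]
```

```bash
python3 -m pendant '[[[0.212,-0.142,-0.004,0,0,-0.04],[0.228,-0.114,-0.004,0,0,-0.04],[0.241,-0.085,-0.004,0,0,-0.04],[0.249,-0.055,-0.004,0,0,-0.04],[0.254,-0.024,-0.004,0,0,-0.04],[0.255,0.008,-0.004,0,0,-0.04],[0.252,0.04,-0.004,0,0,-0.04],[0.245,0.071,-0.004,0,0,-0.04],[0.235,0.1,-0.004,0,0,-0.04],[0.22,0.129,-0.004,0,0,-0.04],[0.203,0.155,-0.004,0,0,-0.04],[0.182,0.179,-0.004,0,0,-0.04]]]' 0
python3 - <<'E'
from m import *
plan(np.array([.56,-.03,.22]),hand(17,0),5)
print(telemetry.get_obs()["q"])
w=imaging.camera("wrist");cv2.imwrite("pics/w1.png",w["pixels"])
E
```

```text
time_s: 1.8
eef_pos: [0.5542, -0.008, 0.2419]
eef_rot: [0.003, 0.57, 0.821, 0.0]
wrist_force: [0.9, -0.1, 1.0]
opening: 0.999
dist 0.031568863978836466 ang 3.4639342009424134
[[[-0.023,-0.002,0.022,0.0,0.0,0.004],[-0.023,-0.002,0.022,0.0,0.0,0.004],[-0.023,-0.002,0.022,0.0,0.0,0.004],[-0.023,-0.001,0.022,0.0,0.0,0.004],[-0.023,-0.001,0.022,0.0,0.0,0.004]]]
[-0.22750901  0.12236195  1.65160619 -0.00190556  1.36278376 -0.5840601 ]
```

View pics/w1.png

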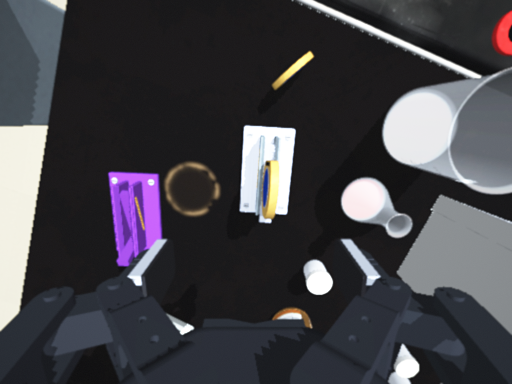

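```bash
python3 - <<'E'
from m import *
w=imaging.camera("wrist");im=w["pixels"];np.savez("w1.npz",**w)
cv2.imwrite("pics/w1z.png",cv2.resize(im[115:230,225:310],None,fx=6,fy=5.2*6/5.2*0.85,interpolation=cv2.INTER_CUBIC) if 0 else cv2.resize(im[115:230,225:310],None,fx=5,fy=5,interpolation=cv2.INTER_CUBIC))
E
```

```text
(no output)
```

View pics/w1z.png

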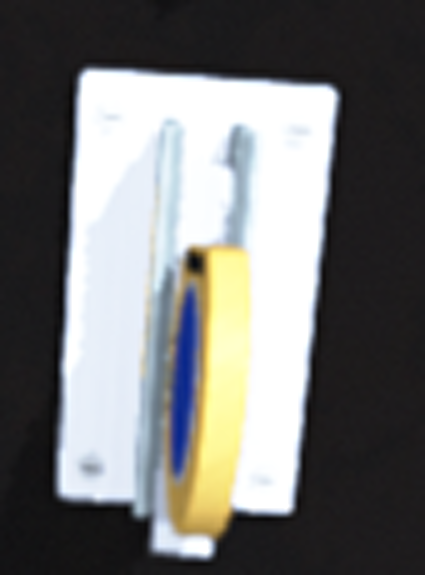

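```bash
python3 - <<'E'
from m import *
w=np.load("w1.npz")
C=np.array([[79,70],[338,88],[296,514],[58,498]])/5-0.4+[225,115]
for z in(0,.006,.012):
    W=np.array([onz(w,q,z) for q in C])
    print(z,W[:,:2].round(4).tolist(),"ctr",W.mean(0).round(4))
    for i in range(4):
        d=W[(i+1)%4]-W[i];print(np.linalg.norm(d).round(4),np.degrees(np.arctan2(d[1],d[0])).round(2))
E
```

```text
0 [[0.5203, 0.045], [0.5897, 0.0663], [0.6279, -0.0553], [0.5579, -0.0763]] ctr [ 0.5739 -0.0051  0.    ]
0.0726 17.05
0.1274 -72.57
0.073 -163.3
0.127 107.26
0.006 [[0.5204, 0.0453], [0.5888, 0.0662], [0.6263, -0.0534], [0.5575, -0.0741]] ctr [ 0.5733 -0.004   0.006 ]
0.0715 17.05
0.1254 -72.57
0.0719 -163.3
0.125 107.26
0.012 [[0.5206, 0.0456], [0.5878, 0.0662], [0.6248, -0.0516], [0.5571, -0.0719]] ctr [ 0.5726 -0.0029  0.012 ]
0.0704 17.05
0.1234 -72.57
0.0707 -163.3
0.123 107.26
```

```bash
python3 - <<'E'
from m import *
s=imaging.camera("scene");w=np.load("w1.npz")
a=np.radians(17.15);ax=np.array([np.cos(a),np.sin(a),0]);ay=np.array([-np.sin(a),np.cos(a),0]);o=np.array([.573,-.0035,0])
def face(c,uv,xx=-.005):
    O,d=ray(c,uv);t=(xx-(O-o)@ax)/(d@ax);P=O+t*d-o;return (P@ay*1e3,P[2]*1e3)
im=s["pixels"]
cv2.imwrite("pics/sd.png",cv2.resize(im[200:255,205:245],None,fx=12,fy=10.9,interpolation=cv2.INTER_CUBIC))
th=np.radians(np.arange(0,360,30));
for c,n in((s,"scene"),(w,"w")):
    P=[o-.005*ax+.04*np.cos(t)*ay+np.array([0,0,.0653+.04*np.sin(t)]) for t in th]
    print(n,proj(c,P).round(1).tolist(), proj(c,[o-.005*ax+[0,0,.0653]]))
    
bs,_=blobs(im,*BL,(205,200,240,245));print(bs, face(s,bs[0][1]))
E
```

```text
scene [[215.6, 235.4], [216.1, 224.8], [218.5, 214.7], [222.0, 207.9], [225.6, 206.4], [228.3, 210.1], [229.5, 217.9], [229.0, 227.7], [226.8, 237.3], [223.6, 244.1], [220.0, 246.4], [217.0, 243.3]] [[222.80100817 226.33367963]]
w [[263.4, 151.4], [263.8, 158.4], [263.3, 173.8], [262.1, 192.9], [260.6, 208.8], [259.3, 216.4], [258.6, 214.8], [258.5, 205.8], [259.0, 192.3], [260.0, 177.3], [261.2, 163.4], [262.4, 153.8]] [[260.92538809 184.17084668]]
[(np.int32(140), array([224.69285714, 223.64285714]))] (np.float64(-11.051021163505675), np.float64(65.96053345030684))
```

View pics/sd.png

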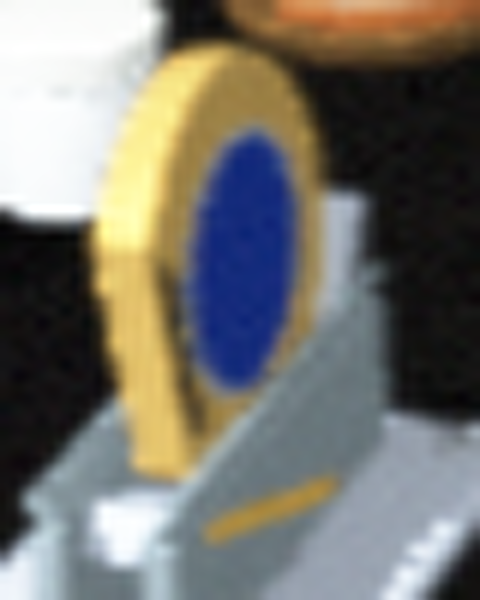

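```bash
python3 - <<'E'
from m import *
s=imaging.camera("scene");w=np.load("w1.npz");t=imaging.camera("top")
a=np.radians(17.15);ax=np.array([np.cos(a),np.sin(a),0]);ay=np.array([-np.sin(a),np.cos(a),0])
def ov(c,o,roi,k,fn):
    L=lambda x,y,z:o+ax*x/1e3+ay*y/1e3+np.array([0,0,z/1e3])
    x0,y0,x1,y1=roi
    im=cv2.resize(c["pixels"][y0:y1,x0:x1],None,fx=k,fy=k,interpolation=cv2.INTER_CUBIC)
    def d(pts,col,cl=True):
        q=((proj(c,[L(*p) for p in pts])-[x0,y0]+.5)*k).astype(int);cv2.polylines(im,[q],cl,col,1)
    for z in(0,9):d([(-35,-62,z),(35,-62,z),(35,62,z),(-35,62,z)],(0,0,255))
    th=np.radians(np.arange(0,360,10))
    for x in(-5,5):d([(x,40*np.cos(q),65.3+40*np.sin(q)) for q in th],(0,255,0))
    d([(-6.5,-43,63),(6.5,-43,63)],(255,0,255),False)
    d([(-6.5,-24,14),(6.5,-24,14)],(255,0,255),False)
    d([(-6.5,-62,46),(-6.5,62,46)],(255,255,0),False)
    cv2.imwrite(fn,im)
o=np.array([.573,-.0035,0])
ov(w,o,(225,115,310,230),5,"pics/ov_w.png");ov(s,o,(190,195,255,275),7,"pics/ov_s.png");ov(t,o,(175,150,250,210),7,"pics/ov_t.png")
E
```

```text
(no output)
```

View pics/ov_w.png

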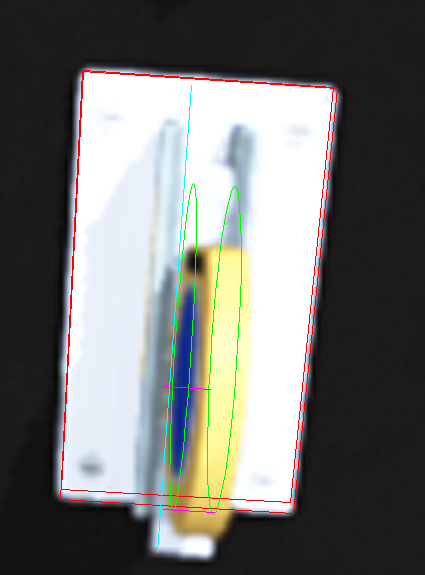

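View pics/ov_s.png

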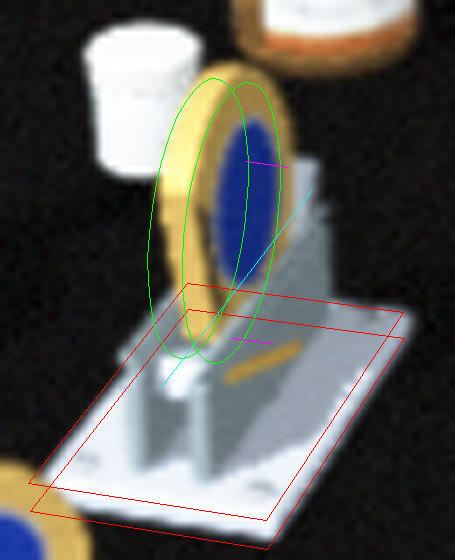

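View pics/ov_t.png

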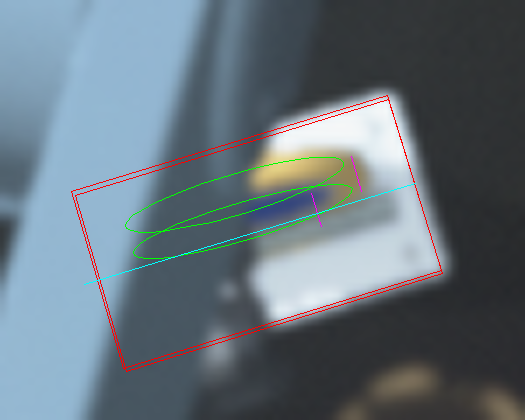

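```bash
python3 - <<'E'
from m import *
s=imaging.camera("scene");w=np.load("w1.npz")
bs,_=blobs(s["pixels"],*BL,(205,200,245,245));bw,k=blobs(w["pixels"],*BL,(245,150,275,225),4);print(bs,bw)
m=blobs(s["pixels"],*BL,(205,200,245,245))[1];cs=cv2.fitEllipse(max(cv2.findContours(m,0,1)[0],key=len));cw=cv2.fitEllipse(max(cv2.findContours(k,0,1)[0],key=len));print(cs,cw)
a=np.radians(17.15);ax=np.array([np.cos(a),np.sin(a),0]);ay=np.array([-np.sin(a),np.cos(a),0])
for u in (cs[0],bs[0][1]):
  for v in (cw[0],bw[0][1]):
    P,e=tri(s,u,w,v);C=P+.005*ax;d=C-[.573,-.0035,0];print(P,e,"C",C,"rel",d@ax,d@ay)
E
```

```text
[(np.int32(141), array([224.72340426, 223.54609929]))] [(np.int32(102), array([261.43137255, 190.53921569]))]
((224.69766235351562, 223.57420349121094), (6.9831342697143555, 21.879165649414062), 4.686745643615723) ((261.44586181640625, 190.3782196044922), (2.853168487548828, 32.104713439941406), 3.2951064109802246)
[ 0.57047461 -0.0123226   0.06758972] 0.0024123471277784185 C [ 0.57525229 -0.01084822  0.06758972] rel -1.465490123913676e-05 -0.007685637050308114
[ 0.57057714 -0.01251841  0.06748463] 0.0023320435456295773 C [ 0.57535482 -0.01104404  0.06748463] rel 2.5576961496613346e-05 -0.007902977449583735
[ 0.57044437 -0.01232498  0.06765619] 0.002468664391966415 C [ 0.57522205 -0.0108506   0.06765619] rel -4.425775225119679e-05 -0.007678991413064712
[ 0.57054688 -0.01252076  0.06755111] 0.0023883913293120656 C [ 0.57532456 -0.01104639  0.06755111] rel -4.0368707624919905e-06 -0.007896299571317754
```

```bash
python3 - <<'E'
from m import *
s=imaging.camera("scene");w=np.load("w1.npz")
a=np.radians(17.15);ax=np.array([np.cos(a),np.sin(a),0]);ay=np.array([-np.sin(a),np.cos(a),0]);o=np.array([.573,-.0035,0])-.0085*ay
def face(c,uv,xx=-.005):
    O,d=ray(c,uv);t=(xx-(O-o)@ax)/(d@ax);P=O+t*d-o;return np.array([P@ay*1e3,P[2]*1e3])
A=face(s,(155/12+204.5,250/10.9+199.5));B=face(s,(190/12+204.5,465/10.9+199.5));print(A,B,B-A,np.linalg.norm(B-A))
d=A-B;print("flat normal ang from +y",np.degrees(np.arctan2(d[1],d[0]))-90)
print(face(w,(187/5+224.5,252/5+114.5)))
E
```

```text
[36.03232676 86.94628404] [25.55313683 38.68837192] [-10.47918994 -48.25791213] 49.3825830084717
flat normal ang from +y -12.251553469871624
[30.34984194 53.4040195 ]
```

```bash
cat >> m.py <<'E'
YAW=17.15
a_=np.radians(YAW);AX=np.array([np.cos(a_),np.sin(a_),0]);AY=np.array([-np.sin(a_),np.cos(a_),0])
O=np.array([.573,-.0035,0])-.0085*AY
def tgt(C,lean,d,yaw=YAW):
    a=np.radians(yaw);ay=np.array([-np.sin(a),np.cos(a),0]);l=np.radians(lean)
    return C+d*(np.sin(l)*ay+np.array([0,0,np.cos(l)])),hand(yaw,lean)
CR=O+[0,0,.0653];CF=O+.0027*AY+[0,0,.0578]
E
python3 - <<'E'
from m import *
print(CR)
A=tgt(CR,-30,.081);plan(*A,6)
B=tgt(CR,-30,.001);plan(*B,4,A)
E
```

```text
[ 0.57550643 -0.01162206  0.0653    ]
dist 0.11849973819662629 ang 30.361066267558723
[[[-0.041,0.015,0.089,-0.001,0.028,0.003],[-0.048,0.016,0.085,-0.001,0.028,0.003],[-0.055,0.016,0.08,-0.001,0.028,0.003],[-0.062,0.016,0.075,-0.001,0.028,0.003],[-0.068,0.017,0.069,-0.001,0.028,0.003],[-0.074,0.017,0.063,-0.001,0.028,0.003]]]
dist 0.08 ang 0.0
[[[0.0,-0.0,0.1,0.0,0.0,0.0],[-0.0,0.0,0.1,0.0,0.0,0.0],[0.0,-0.0,0.1,0.0,0.0,0.0],[0.0,-0.0,0.1,0.0,0.0,0.0]]]
```

```bash
python3 -m pendant '[[[-0.041,0.015,0.089,0,0.028,0.003],[-0.048,0.016,0.085,0,0.028,0.003],[-0.055,0.016,0.08,0,0.028,0.003],[-0.062,0.016,0.075,0,0.028,0.003],[-0.068,0.017,0.069,0,0.028,0.003],[-0.074,0.017,0.063,0,0.028,0.003],[0,0,0,0,0,0]]]' 0
python3 - <<'E'
from m import *
A=tgt(CR,-30,.081);plan(*A,3)
w=imaging.camera("wrist");cv2.imwrite("pics/w2.png",w["pixels"]);np.savez("w2.npz",**w)
E
```

```text
time_s: 3.02
eef_pos: [0.586, -0.0608, 0.1348]
eef_rot: [-0.214, 0.582, 0.769, 0.156]
wrist_force: [-0.8, 0.2, -0.2]
opening: 1.0
dist 0.010637375289529252 ang 1.5097085024786716
[[[0.015,0.007,0.007,0.0,-0.001,-0.002],[0.015,0.007,0.007,0.0,-0.001,-0.002],[0.014,0.007,0.007,0.0,-0.001,-0.002]]]
```

View pics/w2.png

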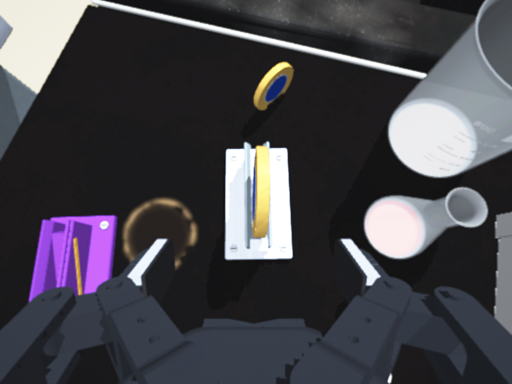

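```bash
python3 - <<'E'
from m import *
w=np.load("w2.npz");x0,y0,k=210,130,5
im=cv2.resize(w["pixels"][y0:270,x0:310],None,fx=k,fy=k,interpolation=cv2.INTER_CUBIC)
th=np.radians(np.arange(0,360,10))
for x in(-.005,.005):
    q=((proj(w,[CR+x*AX+.04*(np.cos(t)*AY+np.array([0,0,np.sin(t)])) for t in th])-[x0,y0]+.5)*k).astype(int);cv2.polylines(im,[q],True,(0,255,0),1)
cv2.imwrite("pics/ov2.png",im)
E
```

```text
(no output)
```

View pics/ov2.png

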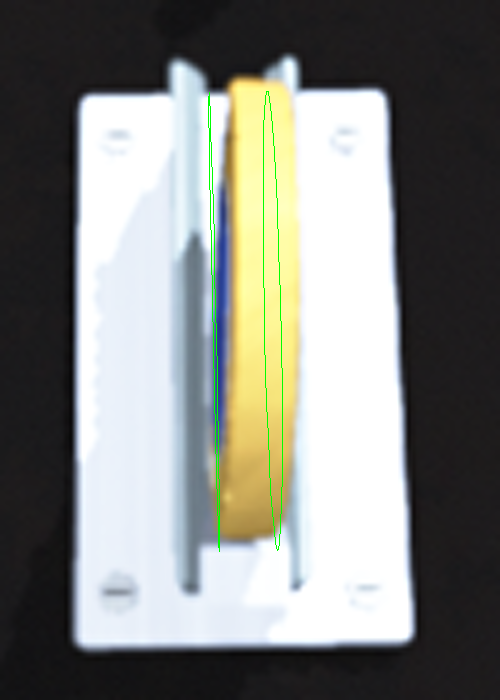

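```bash
python3 -m pendant '[[[0.015,0.007,0.04,0,-0.001,-0.002],[0.015,0.007,0.04,0,-0.001,-0.002],[0.015,0.007,0.04,0,-0.001,-0.002],[0,0,0,0,0,0],[0,0,0,0,0,0]]]' 0
cat > ov.py <<'E'
from m import *
import sys
name,C,lean=sys.argv[1],eval(sys.argv[2]),0
w=imaging.camera("wrist");np.savez(name+".npz",**w);x0,y0,k=190,100,5
im=cv2.resize(w["pixels"][y0:220,x0:320],None,fx=k,fy=k,interpolation=cv2.INTER_CUBIC)
def d(P,col,cl=True):
    q=((proj(w,P)-[x0,y0]+.5)*k).astype(int);cv2.polylines(im,[q],cl,col,1)
th=np.radians(np.arange(0,360,10))
for x in(-.005,.005): d([C+x*AX+.04*(np.cos(t)*AY+np.array([0,0,np.sin(t)])) for t in th],(0,255,0))
Pc=np.array([.573,-.0035,.009]);d([Pc+sx*.035*AX+sy*.062*AY for sx,sy in((1,1),(1,-1),(-1,-1),(-1,1))],(0,0,255))
cv2.imwrite(f"pics/{name}.png",im)
E
python3 ov.py w3 CR; python3 -c "
from m import *
o=telemetry.get_obs();R=Rq(o['eef_rot']);print(o['eef_pos'],R.inv().apply(CR-o['eef_pos']),(R.inv()*hand(YAW,-30)).as_rotvec(degrees=True))"
```

```text
time_s: 3.7
eef_pos: [0.5855, -0.0366, 0.1235]
eef_rot: [-0.204, 0.573, 0.779, 0.155]
wrist_force: [0.1, 0.4, 0.5]
opening: 1.0
[ 0.58551452 -0.03666247  0.12344756] [-0.00542345 -0.00261059  0.06381296] [0.36232683 0.32445505 0.28369453]
```

View pics/w3.png

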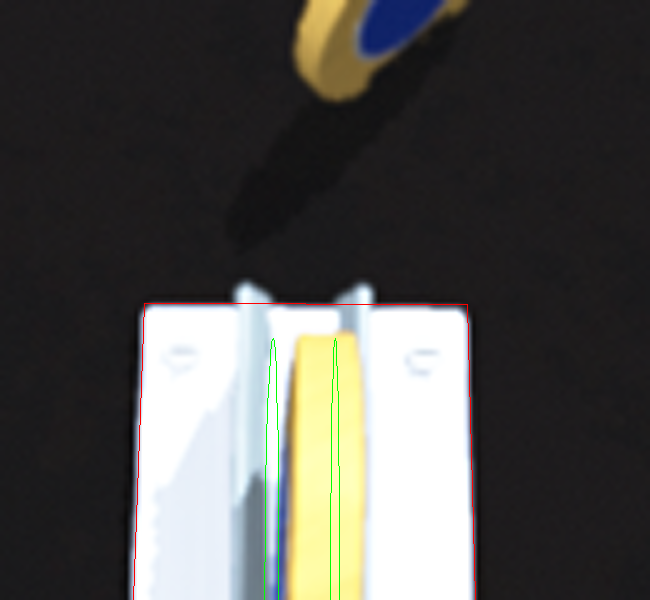

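```bash
sed -i 's/-.0085\*AY/-.0063*AY/' m.py; python3 - <<'E'
from m import *
B=tgt(CR,-30,.001);plan(*B,5)
E
```

```text
dist 0.0640518097845945 ang 0.5630580765399223
[[[-0.004,-0.003,0.064,0.0,0.0,0.0],[-0.004,-0.003,0.064,0.0,0.0,0.0],[-0.004,-0.002,0.064,0.0,0.0,0.0],[-0.004,-0.002,0.064,0.0,0.0,0.0],[-0.004,-0.002,0.064,0.0,0.0,0.0]]]
```

```bash
python3 -m pendant '[[[-0.004,-0.003,0.064,0.002,0.002,0.0015],[-0.004,-0.003,0.064,0,0,0],[-0.004,-0.002,0.064,0,0,0],[-0.004,-0.002,0.064,0,0,0],[-0.004,-0.002,0.064,0,0,0],[0,0,0,0,0,0]]]' 0
python3 - <<'E'
from m import *
B=tgt(CR,-30,.001);plan(*B,1)
E
```

```text
time_s: 4.5
eef_pos: [0.573, -0.008, 0.0605]
eef_rot: [-0.21, 0.574, 0.777, 0.153]
wrist_force: [0.7, -0.4, 0.0]
opening: 0.999
dist 0.006364807413517798 ang 0.22733973791454662
[[[0.003,0.006,-0.031,-0.001,-0.001,-0.001]]]
```

```bash
python3 -m pendant '[[[0.003,0.006,-0.031,0,0,0],[0,0,0,0,0,0]]]' 0
python3 - <<'E'
from m import *
B=tgt(CR,-30,.001);plan(*B,1)
s=imaging.camera("scene");cv2.imwrite("pics/s4.png",cv2.resize(s["pixels"][130:290,150:310],None,fx=3.7,fy=3.7,interpolation=cv2.INTER_CUBIC))
E
```

```text
time_s: 4.75
eef_pos: [0.5758, -0.0107, 0.0672]
eef_rot: [-0.209, 0.574, 0.777, 0.154]
wrist_force: [0.1, 0.2, 0.1]
opening: 1.004
dist 0.0014803924624498697 ang 0.14080337894866707
[[[0.001,-0.003,0.007,-0.0,-0.001,-0.0]]]
```

View pics/s4.png

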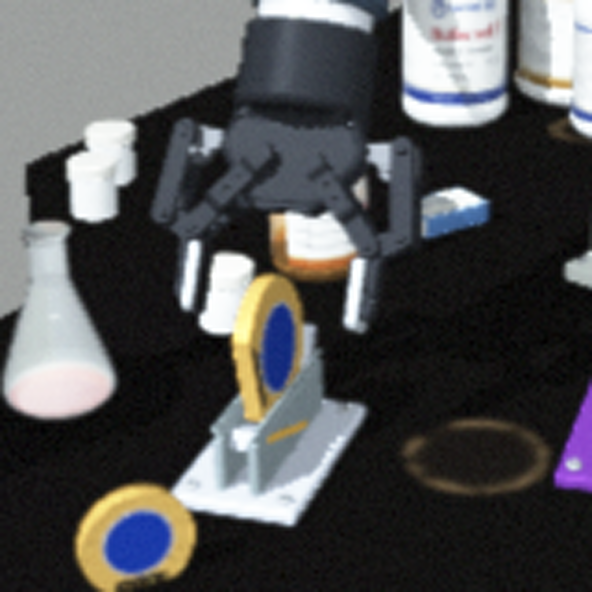

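```bash
python3 -m pendant '[[[0.001,-0.003,0.006,0,0,0],[0,0,0,0,0,0],[0,0,0,0,0,0],[0,0,0,0,0,0],[0,0,0,0,0,0],[0,0,0,0,0,0],[0,0,0,0,0,0],[0,0,0,0,0,0]]]' 1
python3 -m pendant '[[[0,0,0,0,0,0],[0,0,0,0,0,0]]]'
python3 - <<'E'
from m import *
B=tgt(CR,-30,.001);plan(*B,1)
s=imaging.camera("scene");cv2.imwrite("pics/s5.png",cv2.resize(s["pixels"][130:290,150:310],None,fx=3.7,fy=3.7,interpolation=cv2.INTER_CUBIC))
E
```

```text
time_s: 5.8
eef_pos: [0.5752, -0.0105, 0.0667]
eef_rot: [-0.209, 0.574, 0.777, 0.154]
wrist_force: [0.1, -0.0, 1.4]
opening: 0.11
time_s: 6.05
eef_pos: [0.5752, -0.0105, 0.0667]
eef_rot: [-0.209, 0.574, 0.777, 0.154]
wrist_force: [-0.3, 0.7, -0.1]
opening: 0.107
dist 0.0007338839777829621 ang 0.09125776632363529
[[[0.001,-0.0,0.004,-0.0,-0.0,-0.0]]]
```

View pics/s5.png

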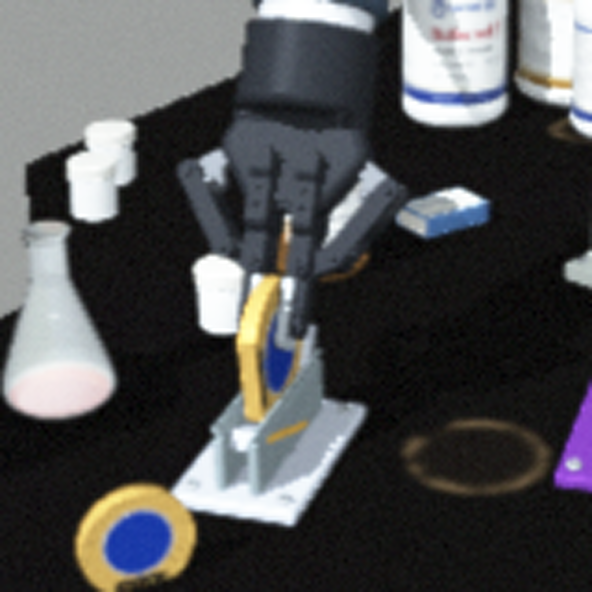

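```bash
python3 -m pendant '[[[0.006,0,-0.011,0,0,0],[0,0,0,0,-0.04,0],[0,0,0,0,-0.042,0],[0,0,0,0,-0.042,0],[0,0,0,0,-0.042,0],[0,0,0,0,-0.042,0]]]'
python3 - <<'E'
from m import *
o=telemetry.get_obs();print(o["eef_pos"]-CR, (hand(YAW,0).inv()*Rq(o["eef_rot"])).as_rotvec(degrees=True),o["wrist_force"])
plan(CR+[0,0,.003],hand(YAW,31),5)
E
```

```text
time_s: 6.85
eef_pos: [0.5744, -0.0105, 0.0689]
eef_rot: [0.057, 0.594, 0.801, -0.042]
wrist_force: [-1.0, 0.3, -2.6]
opening: 0.108
[-0.00044039 -0.00093679  0.00358473] [ 0.04700992 -8.1293428   0.26753452] [-0.98856765  0.27495561 -2.59406228]
dist 0.0011888775274320803 ang 22.872230881360554
[[[0.001,0.001,0.0,-0.0,-0.025,-0.0],[0.001,0.001,0.0,-0.0,-0.025,-0.0],[0.001,0.001,0.0,-0.0,-0.025,-0.0],[0.001,0.001,0.0,-0.0,-0.025,-0.0],[0.001,0.001,0.0,-0.0,-0.025,-0.0]]]
```

```bash
python3 -m pendant '[[[0.001,0.001,0,0,-0.035,0],[0.001,0.001,0,0,-0.035,0],[0.001,0.001,0,0,-0.035,0],[0,0,0,0,-0.02,0],[0,0,0,0,0,0]]]'
python3 - <<'E'
from m import *
o=telemetry.get_obs();print(o["eef_pos"]-CR, (hand(YAW,0).inv()*Rq(o["eef_rot"])).as_rotvec(degrees=True),o["wrist_force"])
plan(CR+[0,0,.003],hand(YAW,31),1)
s=imaging.camera("scene");cv2.imwrite("pics/s6.png",cv2.resize(s["pixels"][170:290,150:270],None,fx=5,fy=5,interpolation=cv2.INTER_CUBIC))
E
```

```text
time_s: 7.48
eef_pos: [0.5733, -0.0066, 0.069]
eef_rot: [0.217, 0.572, 0.774, -0.16]
wrist_force: [0.4, -0.6, -1.3]
opening: 0.108
[-0.00151588  0.00293516  0.00374043] [-1.23939378e-03 -3.12973359e+01  8.44704952e-02] [ 0.4210623  -0.62000675 -1.33458356]
dist 0.0033854494172523334 ang 0.3088253093146382
[[[-0.012,0.003,0.012,-0.0,0.002,-0.0]]]
```

View pics/s6.png

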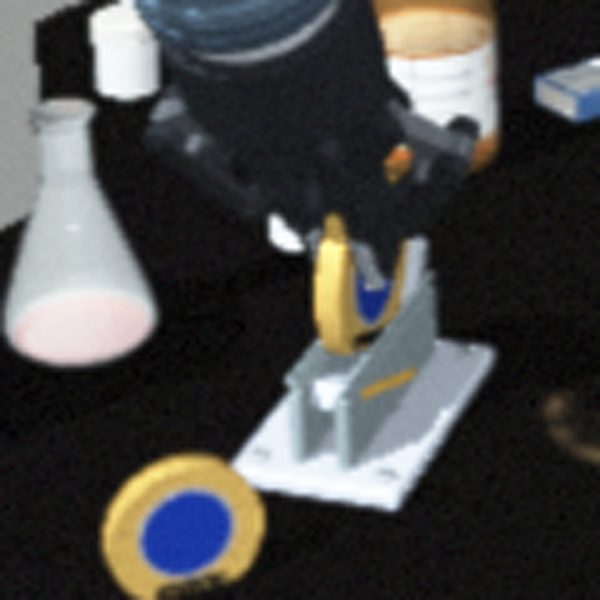

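```bash
cat > st.py <<'E'
from m import *
o=telemetry.get_obs();d=o["eef_pos"]-CR;f=o["wrist_force"]
print("rel x,y,z mm",(d@AX*1e3).round(2),(d@AY*1e3).round(2),(d[2]*1e3).round(2),"rot",(hand(YAW,0).inv()*Rq(o["eef_rot"])).as_rotvec(degrees=True).round(2),"F xyz",(f@AX).round(1),(f@AY).round(1),f[2].round(1),"t",o["time_s"],"open",o["opening"])
E
python3 -m pendant '[[[0.005,0.003,0.0086,0,0,0],[0.005,0,0.0086,0,0,0],[0.005,0,0.0086,0,0,0],[0,0,0,0,0,0]]]';python3 st.py
```

```text
time_s: 8.02
eef_pos: [0.575, -0.0086, 0.0638]
eef_rot: [0.216, 0.574, 0.773, -0.159]
wrist_force: [1.0, -0.2, -1.4]
opening: 0.107
rel x,y,z mm 0.36 0.8 -1.5 rot [ -0.04 -31.15   0.36] F xyz 0.9 -0.5 -1.4 t 8.025 open 0.10742888334575551
```

```bash
python3 -m pendant '[[[0.009,0,0.006,0,0,0],[0.009,0,0.006,0,0,0],[0,0,0,0,0,0]]]';python3 st.py
```

```text
time_s: 8.4
eef_pos: [0.5744, -0.0069, 0.0597]
eef_rot: [0.216, 0.575, 0.773, -0.159]
wrist_force: [0.6, -0.6, -1.7]
opening: 0.107
rel x,y,z mm 0.36 2.58 -5.64 rot [ -0.05 -31.15   0.38] F xyz 0.4 -0.7 -1.7 t 8.4 open 0.10718106218483217
```

```bash
python3 -m pendant '[[[0.003,0,0.0045,0,0,0],[0.003,0,0.0045,0,0,0],[0,0,0,0,0,0]]]';python3 st.py
```

```text
time_s: 8.78
eef_pos: [0.5746, -0.0069, 0.0582]
eef_rot: [0.217, 0.574, 0.773, -0.159]
wrist_force: [-1.5, -0.5, -0.6]
opening: 0.112
rel x,y,z mm 0.52 2.56 -7.08 rot [ -0.05 -31.21   0.38] F xyz -1.6 -0.0 -0.6 t 8.775 open 0.11239212393727334
```

```bash
python3 -m pendant '[[[0.003,0,0.0045,0,0,0],[0,0,0,0,0,0]]]';python3 st.py;python3 -m pendant '[[[0.003,0,0.0045,0,0,0],[0,0,0,0,0,0]]]';python3 st.py
```

```text
time_s: 9.02
eef_pos: [0.5746, -0.0069, 0.0581]
eef_rot: [0.217, 0.575, 0.773, -0.16]
wrist_force: [-1.6, -0.5, -0.1]
opening: 0.112
rel x,y,z mm 0.52 2.58 -7.16 rot [-3.000e-02 -3.128e+01  3.900e-01] F xyz -1.7 0.0 -0.1 t 9.025 open 0.11216353341693389
time_s: 9.28
eef_pos: [0.5746, -0.0069, 0.0581]
eef_rot: [0.217, 0.574, 0.773, -0.16]
wrist_force: [-1.5, -0.8, 0.3]
opening: 0.106
rel x,y,z mm 0.55 2.58 -7.19 rot [-2.000e-02 -3.135e+01  4.000e-01] F xyz -1.7 -0.3 0.3 t 9.275 open 0.10648441746716797
```

```bash
python3 -m pendant '[[[0,0,0,0,0,0],[0,0,0,0,0,0],[0,0,0,0,0,0],[0,0,0,0,0,0],[0,0,0,0,0,0],[0,0,0,0,0,0]]]' 0;python3 st.py
python3 - <<'E'
from m import *
s=imaging.camera("scene");cv2.imwrite("pics/s7.png",cv2.resize(s["pixels"][170:290,150:270],None,fx=5,fy=5,interpolation=cv2.INTER_CUBIC))
E
```

```text
time_s: 10.02
eef_pos: [0.5756, -0.0068, 0.0577]
eef_rot: [0.218, 0.574, 0.773, -0.159]
wrist_force: [-0.8, -0.3, -0.5]
opening: 1.004
rel x,y,z mm 1.49 2.41 -7.59 rot [ -0.14 -31.31   0.4 ] F xyz -0.9 -0.0 -0.5 t 10.025 open 1.0038706114001792
```

View pics/s7.png

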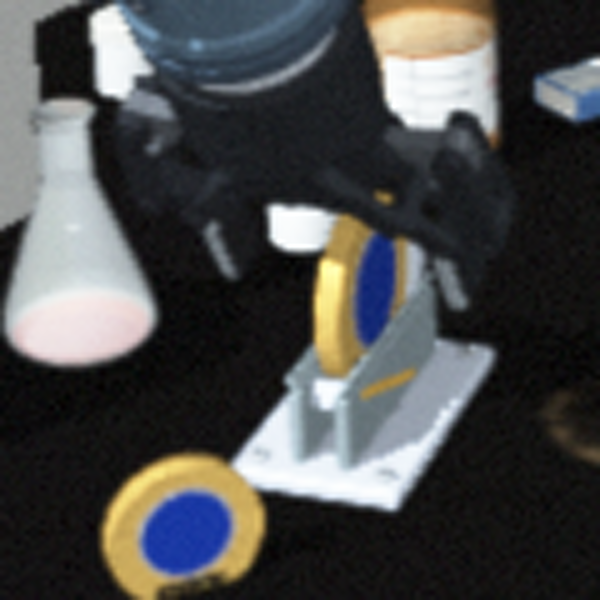

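```bash
python3 -m pendant '[[[0,0,-0.12,0,0,0],[0,0,-0.15,0,0,0],[0,0,-0.15,0,0,0],[0,0,0,0,0,0]]]' 0;python3 st.py
python3 - <<'E'
from m import *
s=imaging.camera("scene");cv2.imwrite("pics/s8.png",cv2.resize(s["pixels"][195:265,190:260],None,fx=8,fy=8,interpolation=cv2.INTER_CUBIC))
w=imaging.camera("wrist");cv2.imwrite("pics/w8.png",w["pixels"]);np.savez("w8.npz",**w)
E
```

```text
time_s: 10.58
eef_pos: [0.5619, 0.0357, 0.1307]
eef_rot: [0.217, 0.575, 0.773, -0.16]
wrist_force: [0.2, 0.6, -1.0]
opening: 1.002
rel x,y,z mm 0.98 46.99 65.39 rot [ -0.06 -31.27   0.41] F xyz 0.4 0.6 -1.0 t 10.575 open 1.0017553860419872
```

View pics/s8.png

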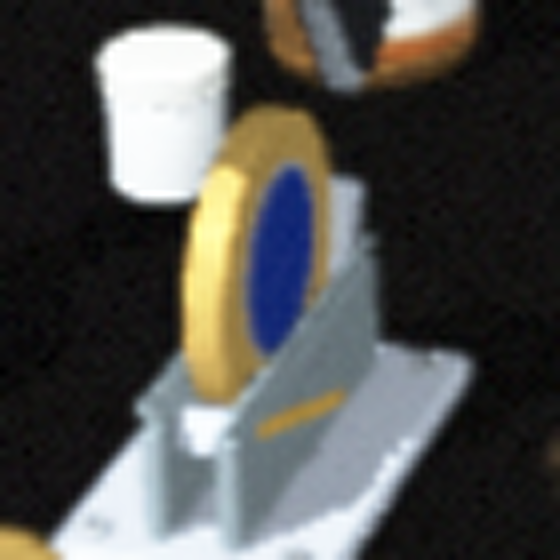

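View pics/w8.png

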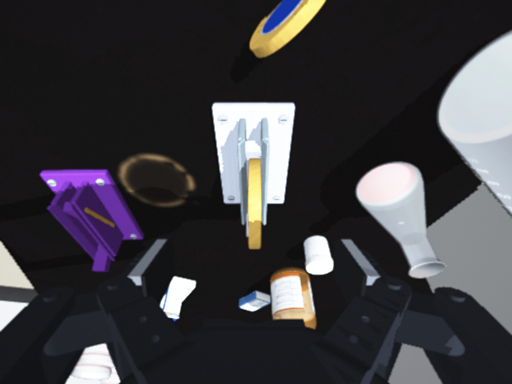

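```bash
python3 - <<'E'
from m import *
s=imaging.camera("scene")
m=blobs(s["pixels"],*BL,(205,200,245,250))[1];c=max(cv2.findContours(m,0,1)[0],key=len);print(cv2.fitEllipse(c),cv2.boundingRect(c))
f=lambda C:proj(s,[C-.005*AX])[0]
print(f(CF)-f(CR), f(CR-.0075*AY-[0,0,.003])-f(CR),f(CR),f(CF))
# top-of-disc edge
hsv=cv2.cvtColor(s["pixels"],cv2.COLOR_BGR2HSV);y=cv2.inRange(hsv,(15,80,80),(35,255,255));y[:, :205]=0;y[:,245:]=0;y[:195]=0;y[262:]=0
ys,xs=np.nonzero(y);print("yellow bbox",xs.min(),xs.max(),ys.min(),ys.max())
s0=cv2.imread("pics/scene0.png");y=cv2.inRange(cv2.cvtColor(s0,cv2.COLOR_BGR2HSV),(15,80,80),(35,255,255));y[:, :205]=0;y[:,245:]=0;y[:195]=0;y[262:]=0
ys,xs=np.nonzero(y);print("yellow bbox0",xs.min(),xs.max(),ys.min(),ys.max())
E
```

```text
((224.78807067871094, 226.96487426757812), (6.117591381072998, 21.546043395996094), 7.189787864685059) (221, 216, 8, 23)
[-0.32583215  3.95795006] [ 1.33477771 -0.26978626] [223.89091836 224.96290662] [223.56508622 228.92085668]
yellow bbox 212 244 195 249
yellow bbox0 212 244 195 249
```

```bash
python3 - <<'E'
from m import *
A=tgt(CF,-20,.083);plan(*A,7)
E
```

```text
dist 0.07238218719573745 ang 51.22282045302894
[[[-0.047,0.001,0.022,-0.0,0.041,-0.0],[-0.049,0.001,0.015,-0.0,0.041,-0.0],[-0.051,0.001,0.009,-0.0,0.041,-0.0],[-0.052,0.001,0.002,-0.0,0.041,-0.0],[-0.052,0.001,-0.004,-0.0,0.041,-0.0],[-0.051,0.001,-0.011,-0.0,0.041,-0.0],[-0.049,0.001,-0.017,-0.0,0.041,-0.0]]]
```

```bash
python3 -m pendant '[[[-0.047,0.001,0.02,0,0.041,0],[-0.049,0.001,0.015,0,0.041,0],[-0.051,0.001,0.009,0,0.041,0],[-0.052,0.001,0.002,0,0.041,0],[-0.052,0.001,-0.004,0,0.041,0],[-0.051,0.001,-0.011,0,0.041,0],[-0.049,0.001,-0.017,0,0.041,0],[0,0,0,0,0,0]]]' 0;python3 st.py
python3 - <<'E'
from m import *
A=tgt(CF,-20,.003);plan(*A,4)
E
```

```text
time_s: 11.72
eef_pos: [0.5767, -0.0406, 0.1229]
eef_rot: [-0.16, 0.589, 0.784, 0.11]
wrist_force: [-0.1, -0.1, -0.4]
opening: 1.004
rel x,y,z mm -7.42 -30.21 57.6 rot [ 0.74 22.44  0.96] F xyz -0.1 -0.1 -0.4 t 11.725 open 1.0035296243611291
dist 0.07036238705078908 ang 2.7290839742838937
[[[0.007,0.01,0.087,-0.001,-0.003,-0.001],[0.008,0.01,0.087,-0.001,-0.003,-0.001],[0.009,0.01,0.087,-0.001,-0.003,-0.001],[0.01,0.009,0.087,-0.001,-0.003,-0.001]]]
```

```bash
python3 -m pendant '[[[0.017,0.038,0.02,-0.004,-0.013,-0.005],[0.008,0,0.08,0,0,0],[0.008,0,0.08,0,0,0],[0,0,0.08,0,0,0],[0,0,0,0,0,0]]]' 0;python3 st.py
python3 - <<'E'
from m import *
A=tgt(CF,-20,.003);plan(*A,2)
E
```

```text
time_s: 12.35
eef_pos: [0.5725, -0.0123, 0.069]
eef_rot: [-0.142, 0.587, 0.791, 0.102]
wrist_force: [0.8, -0.3, -0.0]
opening: 1.004
rel x,y,z mm -3.04 -1.98 3.73 rot [ 0.31 20.16  0.29] F xyz 0.6 -0.5 -0.0 t 12.35 open 1.0039042711421415
dist 0.009664863398079374 ang 0.4534755489967154
[[[0.001,0.008,0.023,-0.001,-0.0,-0.001],[0.001,0.008,0.023,-0.001,-0.0,-0.001]]]
```

```bash
python3 -m pendant '[[[0.001,0.01,0.02,-0.001,0,-0.001],[0.001,0.008,0.015,-0.001,0,-0.001],[0,0,0,0,0,0]]]' 0;python3 st.py
python3 - <<'E'
from m import *
A=tgt(CF,-20,.003);plan(*A,1)
E
```

```text
time_s: 12.72
eef_pos: [0.5761, -0.0088, 0.0628]
eef_rot: [-0.139, 0.584, 0.792, 0.105]
wrist_force: [-0.1, -0.4, 0.9]
opening: 1.001
rel x,y,z mm 1.44 0.31 -2.54 rot [-2.00e-01  2.01e+01 -2.00e-02] F xyz -0.2 -0.3 0.9 t 12.725 open 1.0007049136201434
dist 0.002921388521238311 ang 0.22506424867367616
[[[0.003,-0.007,0.012,0.001,-0.001,0.0]]]
```

```bash
python3 -m pendant '[[[0.003,-0.007,0.011,0.001,0,0],[0,0,0,0,0,0]]]' 0;python3 st.py;python3 -m pendant '[[[0,0,0,0,0,0],[0,0,0,0,0,0],[0,0,0,0,0,0],[0,0,0,0,0,0],[0,0,0,0,0,0],[0,0,0,0,0,0],[0,0,0,0,0,0],[0,0,0,0,0,0],[0,0,0,0,0,0]]]' 1;python3 st.py
python3 - <<'E'
from m import *
s=imaging.camera("scene");cv2.imwrite("pics/s9.png",cv2.resize(s["pixels"][170:290,150:270],None,fx=5,fy=5,interpolation=cv2.INTER_CUBIC))
t=imaging.camera("top");cv2.imwrite("pics/t9.png",cv2.resize(t["pixels"][180:228,310:380],None,fx=10,fy=10,interpolation=cv2.INTER_CUBIC))
cv2.imwrite("pics/s9r.png",cv2.resize(s["pixels"][165:220,295:360],None,fx=10,fy=10,interpolation=cv2.INTER_CUBIC))
E
```

```text
time_s: 12.98
eef_pos: [0.5748, -0.0083, 0.0614]
eef_rot: [-0.14, 0.584, 0.793, 0.104]
wrist_force: [0.1, -0.3, 0.5]
opening: 1.002
rel x,y,z mm 0.31 1.16 -3.94 rot [-0.07 20.05 -0.05] F xyz 0.0 -0.3 0.5 t 12.975 open 1.001648902127858
time_s: 14.1
eef_pos: [0.575, -0.0086, 0.0618]
eef_rot: [-0.139, 0.584, 0.793, 0.104]
wrist_force: [0.6, -0.1, 0.8]
opening: 0.107
rel x,y,z mm 0.41 0.84 -3.5 rot [-0.09 20.03 -0.04] F xyz 0.5 -0.2 0.8 t 14.1 open 0.10693803591222213
```

View pics/s9.png

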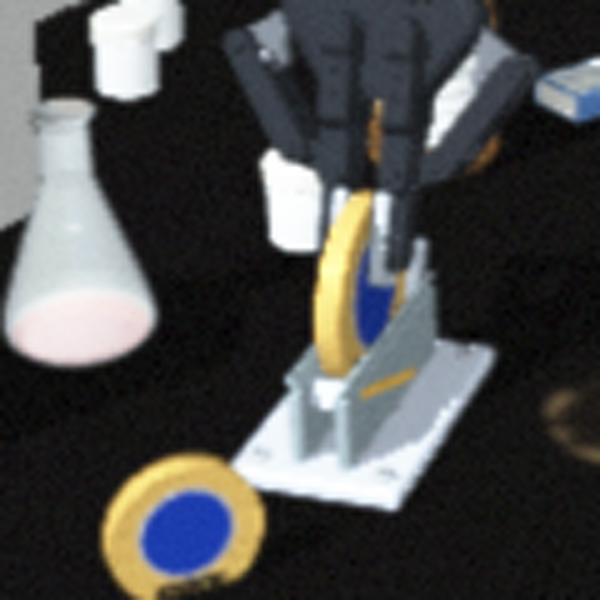

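View pics/t9.png

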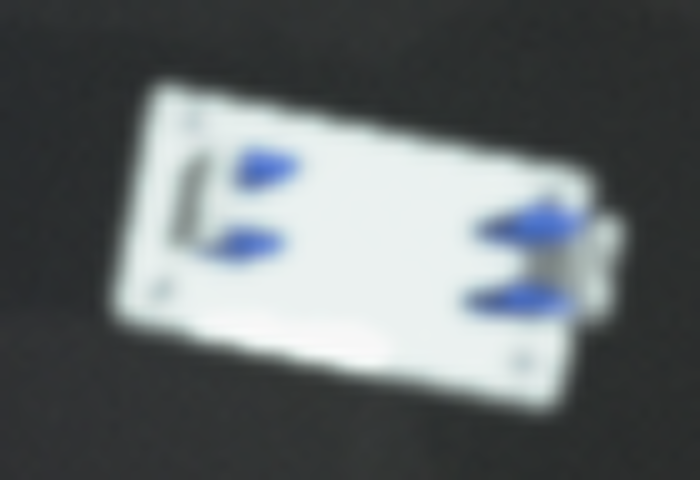

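View pics/s9r.png

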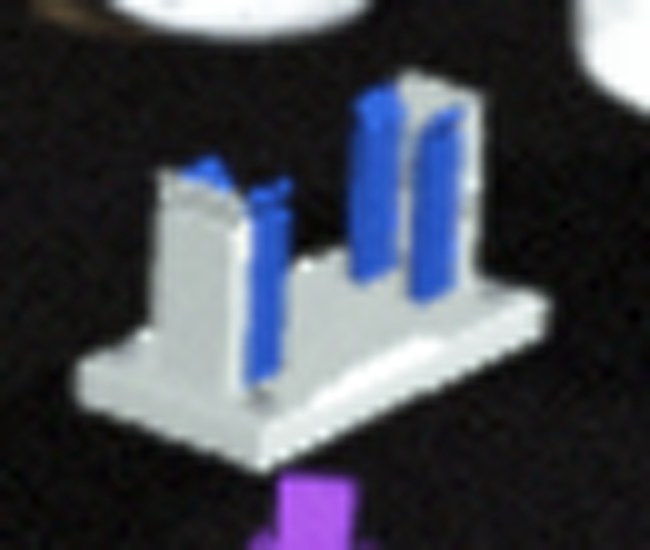

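```bash
python3 - <<'E'
from m import *
t=imaging.camera("top");s=imaging.camera("scene")
C=np.array([[150,80],[597,165],[557,412],[108,318]])/10-.45+[310,180]
for z in(0,.012):
    W=np.array([onz(t,q,z) for q in C]);print(z,W.mean(0).round(4),[(np.linalg.norm(W[(i+1)%4]-W[i]).round(4),np.degrees(np.arctan2(*(W[(i+1)%4]-W[i])[1::-1])).round(1)) for i in range(4)])
# scene plate top corners
D=np.array([[75,375],[548,300],[262,435]])/10-.45+[295,165]
print([onz(s,q,.012).round(4) for q in D])
# guide tops triang: far guides scene (375,85),(440,110); 
E
```

```text
0 [ 0.5159 -0.3572  0.    ] [(np.float64(0.1212), np.float64(-101.1)), (np.float64(0.0669), np.float64(168.2)), (np.float64(0.121), np.float64(77.9)), (np.float64(0.0647), np.float64(-11.6))]
0.012 [ 0.5149 -0.3542  0.012 ] [(np.float64(0.1197), np.float64(-101.1)), (np.float64(0.0661), np.float64(168.2)), (np.float64(0.1195), np.float64(77.9)), (np.float64(0.0639), np.float64(-11.6))]
[array([ 0.5503, -0.3003,  0.012 ]), array([ 0.4708, -0.4067,  0.012 ]), array([ 0.4952, -0.2929,  0.012 ])]
```

```bash
python3 -m pendant '[[[0.02,0,-0.055,0,0,0],[0.043,0,-0.117,0,0,0],[0.043,0,-0.117,0,0,0],[0.043,0,-0.117,0,0,0],[0.06,0,-0.16,0,0,0],[0.06,0,-0.16,0,0,0],[0,0,0,0,0,0]]]';python3 st.py
python3 - <<'E'
from m import *
plan(np.array([.46,-.40,.2]),hand(-11.6,0),11)
s=imaging.camera("scene");cv2.imwrite("pics/s10.png",cv2.resize(s["pixels"][130:290,150:310],None,fx=3.7,fy=3.7,interpolation=cv2.INTER_CUBIC))
E
```

```text
time_s: 15.18
eef_pos: [0.5742, -0.0077, 0.2242]
eef_rot: [-0.139, 0.584, 0.793, 0.104]
wrist_force: [0.5, -0.8, -1.8]
opening: 0.105
rel x,y,z mm -0.12 1.98 158.93 rot [-0.1  19.98 -0.05] F xyz 0.2 -0.9 -1.8 t 15.175 open 0.10480203088107282
dist 0.4093233880688059 ang 34.928143377798506
[[[-0.149,-0.102,-0.043,-0.002,-0.01,0.014],[-0.155,-0.095,-0.039,-0.002,-0.01,0.014],[-0.16,-0.088,-0.035,-0.002,-0.01,0.014],[-0.165,-0.08,-0.03,-0.002,-0.01,0.014],[-0.17,-0.072,-0.026,-0.002,-0.01,0.014],[-0.173,-0.064,-0.021,-0.002,-0.01,0.014],[-0.177,-0.056,-0.016,-0.002,-0.01,0.014],[-0.179,-0.048,-0.011,-0.002,-0.01,0.014],[-0.182,-0.04,-0.005,-0.002,-0.01,0.014],[-0.183,-0.032,-0.0,-0.002,-0.01,0.014],[-0.185,-0.023,0.005,-0.002,-0.01,0.014]]]
```

View pics/s10.png

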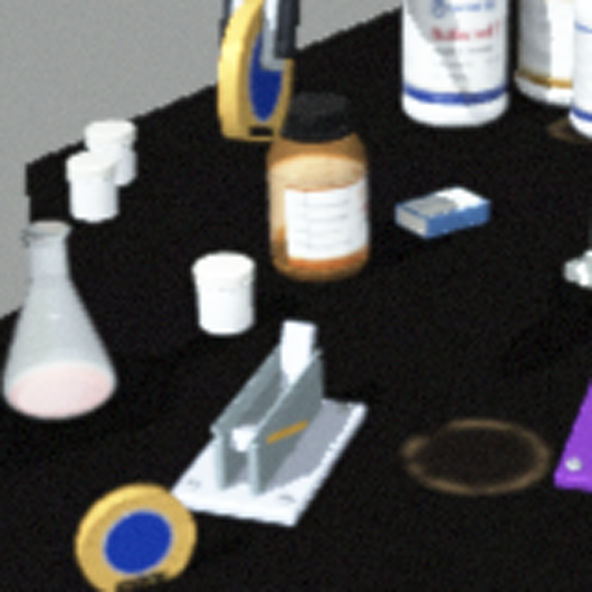

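```bash
python3 -m pendant '[[[-0.149,-0.102,-0.043,-0.002,-0.01,0.014],[-0.155,-0.095,-0.039,-0.002,-0.01,0.014],[-0.16,-0.088,-0.035,-0.002,-0.01,0.014],[-0.165,-0.08,-0.03,-0.002,-0.01,0.014],[-0.17,-0.072,-0.026,-0.002,-0.01,0.014],[-0.173,-0.064,-0.021,-0.002,-0.01,0.014],[-0.177,-0.056,-0.016,-0.002,-0.01,0.014],[-0.179,-0.048,-0.011,-0.002,-0.01,0.014],[-0.182,-0.04,-0.005,-0.002,-0.01,0.014],[-0.183,-0.032,0,-0.002,-0.01,0.014],[-0.185,-0.023,0.005,-0.002,-0.01,0.014],[0,0,0,0,0,0]]]'
python3 - <<'E'
from m import *
plan(np.array([.46,-.40,.2]),hand(-11.6,0),2)
w=imaging.camera("wrist");cv2.imwrite("pics/w11.png",w["pixels"]);np.savez("w11.npz",**w)
E
```

```text
time_s: 16.73
eef_pos: [0.4455, -0.4036, 0.1774]
eef_rot: [-0.017, 0.774, 0.633, -0.014]
wrist_force: [0.0, 1.2, -0.6]
opening: 0.107
dist 0.027137730480407827 ang 2.542445923114659
[[[0.016,0.031,-0.058,-0.007,0.0,0.001],[0.016,0.033,-0.057,-0.007,0.0,0.001]]]
```

View pics/w11.png

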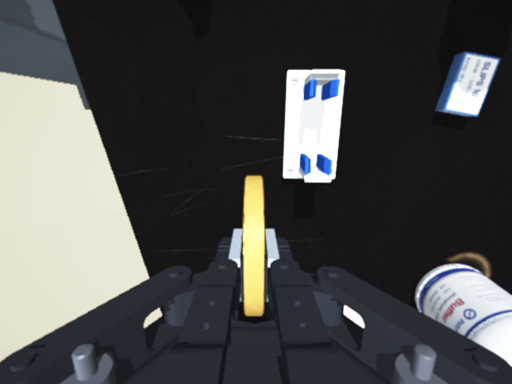

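```bash
python3 - <<'E'
from m import *
w=np.load("w11.npz");cv2.imwrite("pics/w11z.png",cv2.resize(w["pixels"][60:190,275:355],None,fx=4.5,fy=4.5,interpolation=cv2.INTER_CUBIC))
E
```

```text
(no output)
```

View pics/w11z.png

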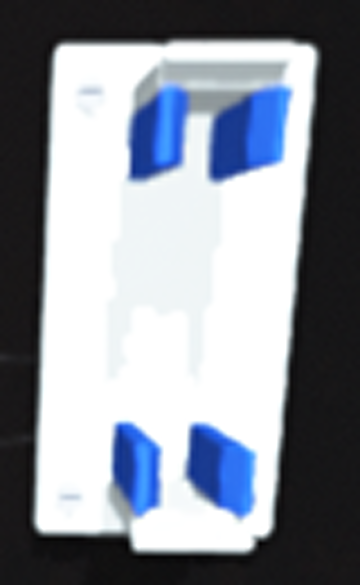

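```bash
python3 - <<'E'
from m import *
w=np.load("w11.npz")
C=np.array([[55,45],[318,47],[270,538],[37,532]])/4.5-.4+[275,60]
for z in(0,.006,.012):
    W=np.array([onz(w,q,z) for q in C]);print(z,W.mean(0).round(4),[(np.linalg.norm(W[(i+1)%4]-W[i]).round(4),np.degrees(np.arctan2(*(W[(i+1)%4]-W[i])[1::-1])).round(1)) for i in range(4)])
# guide tops at z=63: outer ends. inner faces of guides
G=dict(ul=(184,92),ur=(213,177),ll=(158,505),lr=(250,510))
# guide foot inner edges approx at floor z=12
F=dict(ul=(131,178),ur=(212,178),ll=(114,427),lr=(191,428))
for z,D in((.063,G),(.012,F)):
    for k,q in D.items(): print(z,k,onz(w,np.array(q)/4.5-.4+[275,60],z).round(4))
E
```

```text
0 [ 0.5152 -0.3548  0.    ] [(np.float64(0.0629), np.float64(-12.2)), (np.float64(0.1206), np.float64(-102.1)), (np.float64(0.0622), np.float64(167.6)), (np.float64(0.1205), np.float64(78.3))]
0.006 [ 0.5143 -0.3544  0.006 ] [(np.float64(0.0617), np.float64(-12.2)), (np.float64(0.1183), np.float64(-102.1)), (np.float64(0.0611), np.float64(167.6)), (np.float64(0.1182), np.float64(78.3))]
0.012 [ 0.5133 -0.354   0.012 ] [(np.float64(0.0606), np.float64(-12.2)), (np.float64(0.1161), np.float64(-102.1)), (np.float64(0.0599), np.float64(167.6)), (np.float64(0.1159), np.float64(78.3))]
0.063 ul [ 0.5139 -0.3116  0.063 ]
0.063 ur [ 0.5174 -0.3283  0.063 ]
0.063 ll [ 0.4974 -0.3919  0.063 ]
0.063 lr [ 0.5164 -0.3967  0.063 ]
0.012 ul [ 0.5087 -0.3233  0.012 ]
0.012 ur [ 0.5275 -0.3272  0.012 ]
0.012 ll [ 0.4957 -0.3813  0.012 ]
0.012 lr [ 0.5146 -0.3853  0.012 ]
```

```bash
python3 - <<'E'
from m import *
plan(np.array([.4956,-.437,.18]),hand(-12.05,0),3)
E
```

```text
dist 0.06077098367551977 ang 2.6613238413284086
[[[-0.04,0.092,-0.009,-0.005,-0.0,0.001],[-0.04,0.093,-0.007,-0.005,-0.0,0.001],[-0.04,0.093,-0.006,-0.005,-0.0,0.001]]]
```

```bash
python3 -m pendant '[[[-0.04,0.092,-0.009,-0.005,0,0.001],[-0.04,0.093,-0.007,-0.005,0,0.001],[-0.04,0.093,-0.006,-0.005,0,0.001],[0,0,0,0,0,0],[0,0,0,0,0,0]]]'
python3 - <<'E'
from m import *
plan(np.array([.4956,-.437,.18]),hand(-12.05,0),1)
w=imaging.camera("wrist");np.savez("w12.npz",**w);cv2.imwrite("pics/w12.png",cv2.resize(w["pixels"][20:200,190:320],None,fx=3.3*1,fy=3.3,interpolation=cv2.INTER_CUBIC));cv2.imwrite("pics/w12f.png",w["pixels"])
E
```

```text
time_s: 17.4
eef_pos: [0.4966, -0.4295, 0.1743]
eef_rot: [-0.005, 0.775, 0.632, 0.003]
wrist_force: [0.0, 0.6, -0.7]
opening: 0.109
dist 0.009470927538561765 ang 0.8641805039681209
[[[-0.037,0.003,-0.029,-0.001,-0.004,0.003]]]
```

View pics/w12f.png

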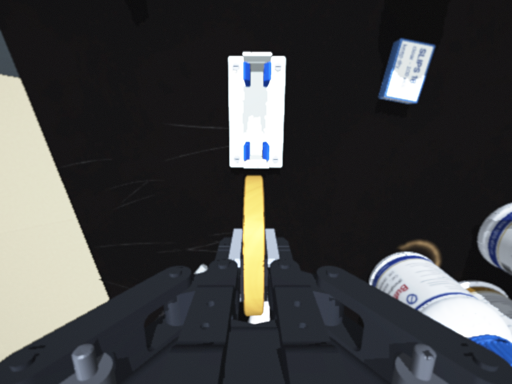

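View pics/w12.png

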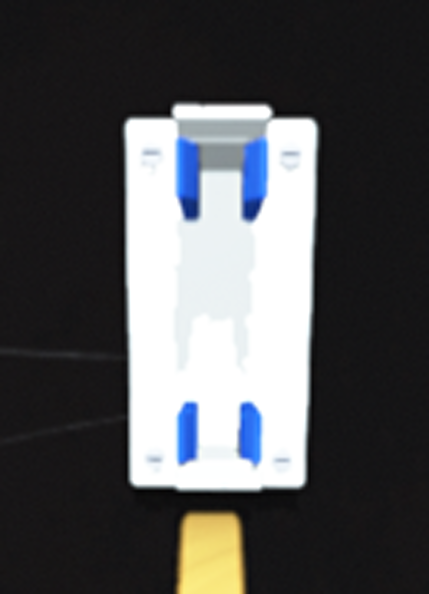

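```bash
python3 - <<'E'
from m import *
w=np.load("w12.npz");k=lambda q:np.array(q)/3.3-.35+[190,20]
C=[(126,119),(318,120),(305,488),(131,488)]
W=np.array([onz(w,k(q),.012) for q in C]);print(W.mean(0).round(4),[(np.linalg.norm(W[(i+1)%4]-W[i]).round(4),np.degrees(np.arctan2(*(W[(i+1)%4]-W[i])[1::-1])).round(1)) for i in range(4)])
c=W.mean(0);a=np.radians(-12.05);rx=np.array([np.cos(a),np.sin(a),0]);ry=np.array([-np.sin(a),np.cos(a),0])
for z in(.063,.058):
  for q in((177,140),(198,165),(246,165),(268,140),(179,462),(198,465),(243,462),(261,465)):
    P=onz(w,k(q),z)-c;print(z,q,(P@rx*1e3).round(1),(P@ry*1e3).round(1))
E
```

```text
[ 0.5135 -0.3542  0.012 ] [(np.float64(0.0602), np.float64(-11.9)), (np.float64(0.1163), np.float64(-101.9)), (np.float64(0.0607), np.float64(168.5)), (np.float64(0.1167), np.float64(77.9))]
0.063 (177, 140) -12.0 42.3
0.063 (198, 165) -6.5 36.3
0.063 (246, 165) 6.2 36.4
0.063 (268, 140) 11.9 42.5
0.063 (179, 462) -11.5 -42.3
0.063 (198, 465) -6.1 -43.2
0.063 (243, 462) 6.9 -42.2
0.063 (261, 465) 12.1 -43.0
0.058 (177, 140) -12.2 43.3
0.058 (198, 165) -6.6 37.2
0.058 (246, 165) 6.4 37.3
0.058 (268, 140) 12.2 43.5
0.058 (179, 462) -11.7 -43.0
0.058 (198, 465) -6.1 -43.9
0.058 (243, 462) 7.1 -42.8
0.058 (261, 465) 12.4 -43.7
```

```bash
python3 - <<'E'
from m import *
plan(np.array([.5136,-.3542,.13]),hand(-11.9,0),4)
E
```

```text
dist 0.08905598476993905 ang 0.775398468262753
[[[0.096,0.002,0.056,-0.0,-0.001,0.001],[0.096,0.002,0.056,-0.0,-0.001,0.001],[0.096,0.002,0.056,-0.0,-0.001,0.001],[0.096,0.002,0.056,-0.0,-0.001,0.001]]]
```

```bash
python3 -m pendant '[[[0.096,0.002,0.04,0,-0.001,0.001],[0.096,0.002,0.05,0,-0.001,0.001],[0.096,0.002,0.05,0,-0.001,0.001],[0.096,0.002,0.05,0,-0.001,0.001],[0,0,0,0,0,0],[0,0,0,0,0,0]]]'
cat > sr.py <<'E'
from m import *
c=np.array([.5136,-.3542,0]);a=np.radians(-11.9);rx=np.array([np.cos(a),np.sin(a),0]);ry=np.array([-np.sin(a),np.cos(a),0])
o=telemetry.get_obs();d=o["eef_pos"]-c;f=o["wrist_force"]
print("rack rel mm",(d@rx*1e3).round(2),(d@ry*1e3).round(2),(d[2]*1e3).round(2),"rot",(hand(-11.9,0).inv()*Rq(o["eef_rot"])).as_rotvec(degrees=True).round(2),"F",(f@rx).round(1),(f@ry).round(1),f[2].round(1),"t",o["time_s"])
E
python3 sr.py
python3 - <<'E'
from m import *
plan(np.array([.5136,-.3542,.12]),hand(-11.9,0),1)
s=imaging.camera("scene");np.savez("s13.npz",**s);cv2.imwrite("pics/s13.png",cv2.resize(s["pixels"][130:225,290:370],None,fx=6,fy=6,interpolation=cv2.INTER_CUBIC))
E
```

```text
time_s: 18.2
eef_pos: [0.5141, -0.3457, 0.1333]
eef_rot: [-0.002, 0.778, 0.628, -0.002]
wrist_force: [-0.4, -0.6, -1.8]
opening: 0.111
rack rel mm -1.26 8.46 133.34 rot [ 0.39 -0.04  0.25] F -0.3 -0.7 -1.8 t 18.2
dist 0.015853608735529448 ang 0.46260446583071313
[[[-0.042,0.007,0.067,-0.002,0.0,-0.001]]]
```

View pics/s13.png

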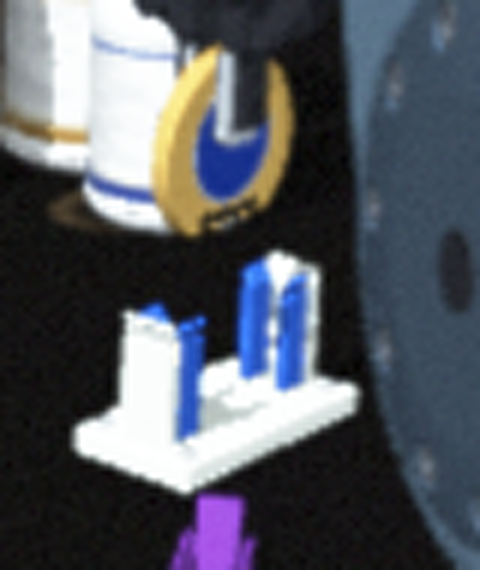

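```bash
python3 -m pendant '[[[-0.042,0.006,0.05,-0.002,0,-0.001],[0,0,0,0,0,0]]]'; python3 sr.py; python3 - <<'E'
from m import *
w=np.load("s13.npz")
c=np.array([.5136,-.3542,0]);a=np.radians(-11.9);rx=np.array([np.cos(a),np.sin(a),0]);ry=np.array([-np.sin(a),np.cos(a),0])
cc=c-.0013*rx
def face(uv,xx):
    O,d=ray(w,uv);t=(xx-(O-cc)@rx)/(d@rx);P=O+t*d-cc;return np.array([P@ry,P[2]])*1e3
for q in((200,222),(258,203),(193,235),(266,207)): print(q,face(np.array(q)/6-.4+[290,130],-.005))
# dark pixels in stripe region fit
x0,y0,x1,y1=322,160,336,170
g=w["pixels"][y0:y1,x0:x1].max(2);ys,xs=np.nonzero(g<90);print(g)
E
```

```text
time_s: 18.5
eef_pos: [0.5132, -0.3563, 0.1231]
eef_rot: [0.001, 0.777, 0.629, -0.0]
wrist_force: [0.2, -0.2, -2.0]
opening: 0.109
rack rel mm 0.07 -2.1 123.1 rot [-0.05 -0.08  0.15] F 0.2 -0.2 -2.0 t 18.5
(200, 222) [ 23.20840824 102.91675972]
(258, 203) [-15.09059868 101.38705864]
(193, 235) [27.41481215 98.47411336]
(266, 207) [-20.75155651  98.23106609]
[[160 145 143 140 140 140 143 141 144 140 165 182 181 167]
 [170 141 142 143 141 138 141 144 142 154 177 183 174 132]
 [177 150 147 146 145 145 140 141 145 161 141 179 167  84]
 [180 176 161 144 145 146 141 147 106  84  93 160 132  44]
 [182 182 174 170 155 105  98  82  70  54  85 104  63  20]
 [181 170 115 110  74  56  53  66 137  86  43  38  20  16]
 [173 121  58  64  61  90 103  65  81  43  16  13  21  16]
 [175 105  71 130 134  95  70  38  27  17  17  15  20  17]
 [167  95  40  59  61  47  31  22  24  18  18  21  21  17]
 [ 69  40  21  22  21  21  18  18  19  17  24  20  14  21]]
```

```bash
python3 - <<'E'
from m import *
w=np.load("w12.npz");im=w["pixels"]
hsv=cv2.cvtColor(im,cv2.COLOR_BGR2HSV);m=cv2.inRange(hsv,(15,100,100),(35,255,255));m[:, :235]=0;m[:,275:]=0
ys,xs=np.nonzero(m[165:330]);print("rows",ys.min()+165,ys.max()+165)
for r in(ys.min()+170,250,305): print(r,np.nonzero(m[r])[0][[0,-1]])
p=np.array([.4966,-.4295,.1743]);R=Rq([-.005,.775,.632,.003])
th=np.radians(np.arange(0,360,2));
for d in(.0029,.0044,.006):
  for xl in(-.005,-.003,0,.003):
    P=[p+R.apply([xl+.04*np.cos(t),y,d+.04*np.sin(t)]) for t in th for y in(-.005,.005) if .04*np.sin(t)<.032]
    q=proj(w,P);print(d,xl,q[:,1].min().round(1),q[:,1].max().round(1),q[:,0].min().round(1),q[:,0].max().round(1))
E
```

```text
rows 175 315
180 [245 262]
250 [242 264]
305 [244 262]
0.0029 -0.005 183.9 324.4 243.8 266.0
0.0029 -0.003 180.7 321.3 243.8 266.0
0.0029 0 175.7 316.6 243.8 266.1
0.0029 0.003 170.6 311.9 243.7 266.2
0.0044 -0.005 183.4 322.4 244.0 265.8
0.0044 -0.003 180.1 319.3 243.9 265.9
0.0044 0 175.1 314.7 243.9 266.0
0.0044 0.003 170.1 310.0 243.8 266.1
0.006 -0.005 182.7 320.2 244.1 265.7
0.006 -0.003 179.5 317.2 244.1 265.7
0.006 0 174.6 312.6 244.0 265.8
0.006 0.003 169.6 308.0 243.9 265.9
```

```bash
python3 -m pendant '[[[0.01,0,0.04,0,0,0],[0,0,0.04,0,0,0],[0,0,0.03,0,0,0],[0,0,0,0,0,0]]]'; python3 sr.py
```

```text
time_s: 19.0
eef_pos: [0.5131, -0.3549, 0.099]
eef_rot: [0.0, 0.778, 0.628, -0.0]
wrist_force: [-0.3, 0.4, -1.1]
opening: 0.111
rack rel mm -0.37 -0.77 99.0 rot [-0.01 -0.05  0.24] F -0.4 0.3 -1.1 t 19.0
```

```bash
python3 -m pendant '[[[0.003,0.002,0.025,0,0,-0.001],[0,0,0.025,0,0,0],[0,0,0.025,0,0,0],[0,0,0,0,0,0]]]'; python3 sr.py
```

```text
time_s: 19.5
eef_pos: [0.5139, -0.3543, 0.0832]
eef_rot: [0.001, 0.777, 0.63, -0.0]
wrist_force: [1.1, 0.4, -0.5]
opening: 0.11
rack rel mm 0.35 -0.03 83.21 rot [-0.03 -0.06  0.02] F 1.0 0.6 -0.5 t 19.5
```

```bash
python3 -m pendant '[[[0,-0.001,0.03,0,0,0],[0,0,0.03,0,0,0],[0,0,0.03,0,0,0],[0,0,0.03,0,0,0],[0,0,0,0,0,0]]]'; python3 sr.py
```

```text
time_s: 20.12
eef_pos: [0.5137, -0.3543, 0.0574]
eef_rot: [0.001, 0.777, 0.63, -0.0]
wrist_force: [0.3, -0.1, -1.2]
opening: 0.111
rack rel mm 0.08 -0.09 57.42 rot [-0.03 -0.06  0.02] F 0.3 0.0 -1.2 t 20.125
```

```bash
python3 -m pendant '[[[0,0,0.02,0,0,0],[0,0,0.015,0,0,0],[0,0,0,0,0,0]]]'; python3 sr.py; python3 -m pendant '[[[0,0,0.008,0,0,0],[0,0,0,0,0,0]]]'; python3 sr.py
```

```text
time_s: 20.5
eef_pos: [0.5139, -0.3545, 0.0502]
eef_rot: [0.001, 0.777, 0.63, -0.0]
wrist_force: [-0.2, 0.5, -0.8]
opening: 0.109
rack rel mm 0.31 -0.21 50.18 rot [-0.05 -0.08  0.02] F -0.3 0.4 -0.8 t 20.5
time_s: 20.75
eef_pos: [0.514, -0.3546, 0.0487]
eef_rot: [0.001, 0.777, 0.63, -0.0]
wrist_force: [0.8, -0.1, -0.8]
opening: 0.107
rack rel mm 0.48 -0.34 48.72 rot [-0.07 -0.09  0.03] F 0.8 0.1 -0.8 t 20.75
```

```bash
for i in 1 2; do python3 -m pendant '[[[0,0,0.006,0,0,0],[0,0,0,0,0,0]]]' >/dev/null; python3 sr.py; done
```

```text
rack rel mm 0.82 -0.59 47.99 rot [-0.12 -0.13  0.03] F -0.4 -0.1 -1.3 t 21.0
rack rel mm 1.47 -0.96 48.01 rot [-0.19 -0.17  0.02] F 0.2 -0.6 -1.3 t 21.25
```

```bash
python3 -m pendant '[[[0.004,-0.006,0.008,0.001,0,0],[0,0,0.006,0,0,0]]]' ; python3 sr.py
python3 - <<'E'
from m import *
print(telemetry.get_obs()["q"])
s=imaging.camera("scene");cv2.imwrite("pics/s14.png",cv2.resize(s["pixels"][140:225,290:370],None,fx=7,fy=7,interpolation=cv2.INTER_CUBIC))
E
```

```text
time_s: 21.5
eef_pos: [0.5151, -0.3557, 0.0479]
eef_rot: [0.003, 0.777, 0.63, -0.001]
wrist_force: [-3.6, 3.4, 9.2]
opening: 0.109
rack rel mm 1.74 -1.2 47.88 rot [-0.17 -0.29  0.03] F -4.2 2.6 9.2 t 21.5
[-0.7924367   0.50044613  1.59343844 -0.00293877  1.04243371 -0.58278962]
```

View pics/s14.png

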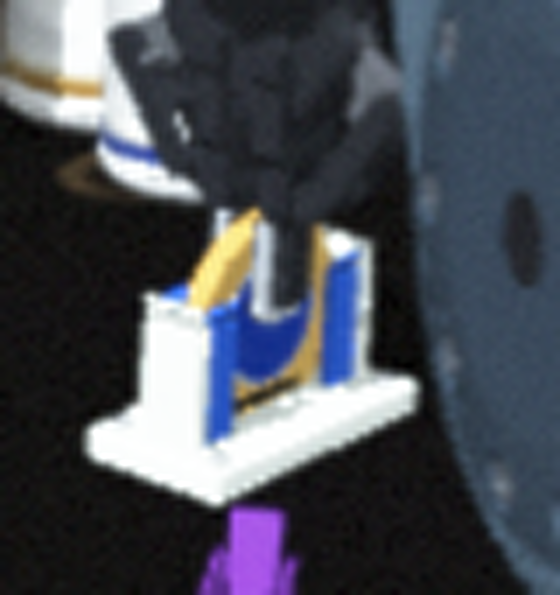

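```bash
python3 -m pendant '[[[0.004,-0.007,0,0.001,0,0],[0,0,0,0,0,0]]]' ; python3 sr.py; python3 -m pendant '[[[0,0,0,0,0,0],[0,0,0,0,0,0],[0,0,0,0,0,0],[0,0,0,0,0,0],[0,0,0,0,0,0],[0,0,0,0,0,0]]]' 0 ; python3 sr.py
```

```text
time_s: 21.8
eef_pos: [0.5138, -0.3546, 0.048]
eef_rot: [0.002, 0.777, 0.63, -0.002]
wrist_force: [-0.9, 0.4, -0.3]
opening: 0.111
rack rel mm 0.25 -0.34 47.98 rot [ 0.01 -0.29  0.03] F -1.0 0.2 -0.3 t 21.8
time_s: 22.55
eef_pos: [0.5136, -0.3544, 0.0472]
eef_rot: [0.001, 0.777, 0.63, -0.002]
wrist_force: [0.8, 0.6, -0.1]
opening: 1.0
rack rel mm -0.01 -0.18 47.16 rot [ 0.05 -0.27  0.03] F 0.7 0.7 -0.1 t 22.55
```

```bash
python3 -m pendant '[[[0,0,-0.06,0,0,0],[0,0,-0.12,0,0,0],[0,0,-0.2,0,0,0],[0,0,-0.25,0,0,0],[0,0,-0.25,0,0,0],[0,0,0,0,0,0]]]' 0; python3 sr.py
python3 - <<'E'
from m import *
s=imaging.camera("scene");cv2.imwrite("pics/s15.png",cv2.resize(s["pixels"][140:225,290:370],None,fx=7,fy=7,interpolation=cv2.INTER_CUBIC));cv2.imwrite("pics/s15f.png",s["pixels"])
w=imaging.camera("wrist");cv2.imwrite("pics/w15.png",w["pixels"])
E
```

```text
time_s: 23.3
eef_pos: [0.5142, -0.3538, 0.2331]
eef_rot: [0.003, 0.777, 0.63, -0.002]
wrist_force: [0.7, -0.1, 0.3]
opening: 1.003
rack rel mm 0.49 0.48 233.05 rot [-0.08 -0.35  0.03] F 0.7 0.0 0.3 t 23.3
```

View pics/s15.png

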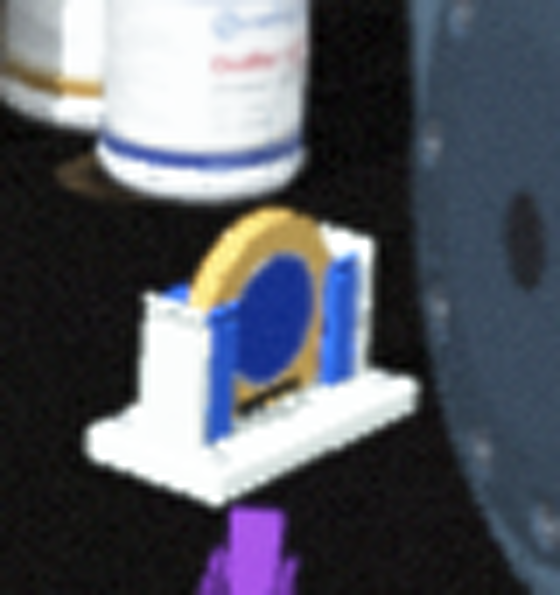

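View pics/s15f.png

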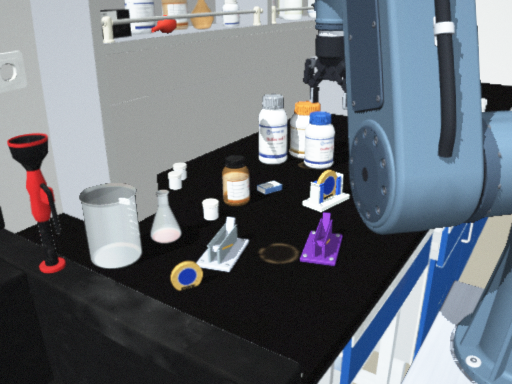

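View pics/w15.png

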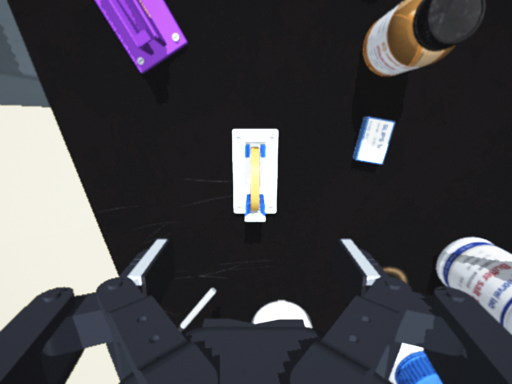

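The cell is standing in the rack between all four guides with the stripe (flat) at the floor. The bystanders look undisturbed and the hand is clear, so I'm handing in.

```bash
python3 -c "
from bench import ctrl
print(ctrl.hand_in())"
```

```text
the job is handed in; nothing more can be done
None
```

The filter cell now stands on its flat on the rack floor, between the blue guides, and the job is handed in. I handed in at about 23 s of the 72 s allowed. The hand was open and about 185 mm above the rack.

- **In the aligner:** I gripped the cell, lifted it 3–4 mm and turned it about 61° towards the yellow side. I then lowered it until it stopped about 7.2 mm below its starting height, against 7.5 mm expected for flush. After I let go, the scene camera showed it about 3.4 px lower, where about 4 px was predicted. No flat was visible on its top or sides.
- **In the rack:** I regripped it with the hand leaning 20° and turned it so the flat was level. I kept hold of it down to the floor, where it stopped at the expected height with 9 N pushing back, then let go.
- **Last checks:** The pictures show the cell upright, with its black stripe at the floor. The other things on the bench look undisturbed.

**Checks that disagreed:**
- The aligner's base plate is not centred on the groove, so I shifted my first estimate of the groove's position by about 6 mm.
- One scene-camera reading put the held cell about 5 mm off along the slot. The wrist camera showed it centred, and the fit confirmed that.
- While I pressed it down, the hand drifted up to 1.7 mm sideways. I took most of that out before letting go.
- The wrist force read almost nothing when the cell stopped in the aligner, so I judged that contact by position rather than force.

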